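# Put the discharged robot battery packs on charge

## Robot

A 6-joint arm with a two-finger parallel gripper is mounted at the origin on the work surface. World frame = base frame: x ahead of the robot, y to its left, z up, the work surface at z = 0. Lengths are in m, angles in rad, forces in N, time in s.
With the tool pointing down it reaches from about 0.375 to 0.9 m from the base axis. Payload 3.1 kg.
Tool frame: the origin (TCP) lies at the very end of the fingers, on their centre line; the grasp point (between the pads) lies 19 mm behind it (manip.pinch_z is the distance from the TCP to the grasp point, in m); z points along the fingers, y is the direction in which the jaws open and shut (so a half turn about z gives the same grasp; the last joint's range is limited). The gripper opens to 85 mm and grips with 20 to 120 N. Pads are 22 mm wide; open, the fingers measure 114 mm over their backs; the gripper's body (76 mm by 85 mm) begins 54 mm behind the grasp point. The pads swing forward as they close: fully open they stand 13 mm farther back than shut.
Start: joints at [1.167, 0.527, 1.433, -0, 1.181, -0.178], TCP at [0.139, 0.609, 0.231] pointing down, gripper open.
Joint ranges: [-3.08, 3.08], [-0.75, 2.2], [0.22, 2.44], [-1.43, 4.57], [0, 2.65], [-2.85, 2.85]. Speed limits (rad/s): [2.79, 2.79, 3.14, 3.14, 3.14, 3.14].

## Interface

Orientations are given as a unit quaternion [x, y, z, w].
In Python, from station import manip gives the robot as it stands.
- The arm moves only by the tool drive_tool, never from a script. Its argument "increments" is a list of rows, each a list of 7 numbers: the closure in counts, from 0 (fully open) to 255 (shut), then the shift along the tool's x, y, z in cm, then the turn, a rotation vector about the tool's x, y, z in rad. A call has 1 to 20 rows; each row is the pose to reach, as a shift and turn from the pose commanded when the call began, along the tool's axes at that moment; what a row does not reach only later rows make up. A row lasts 1/10 s, in which the tool goes at most 50 mm and 8.59 degrees, less where a joint would pass 70% of its speed; a pose out of reach is approached as far as the arm can. A call with a gripper value outside its range is refused whole. The fingers move at their own pace and stop on an object; "force" is the grip in N (left out, the last holds). Time passes only in rows, so rows that repeat a pose let the fingers close. It gives the time, the measured TCP pose, the force and the opening at its end, in the units of the state.
- manip.sense(): the state, without advancing time (a new reading comes with each control period).
- manip.snapshot(name): name is "scene" or "top"; returns the picture (384x512x3 uint8, red, green, blue); there is no depth.
- manip.camera_model(name): a dict with "mtx" (3x3 intrinsics, pixels), "k1" (the pictures are not rectified: a ray, as slopes to the right and down, at radius r is drawn at 1 + k1 r^2 times it, then the intrinsics apply), "cam_to_world" (4x4, takes a point from camera to world coordinates). Camera axes: x right, y down, z forward; pixel columns grow to the right and rows downward; lengths in m; the calibration is good to about 2 mm. A picture is of the moment at which its call begins. camera_model takes no time and is no camera call.
- manip.sign_off(): hands the job in, once; it reports no verdict.
The state is a dict: "t": time; "q": joint angles; "qd": joint speeds; "tau": joint torques, N m; "tcp_pos": TCP position; "tool_rot": TCP orientation; "force": force on the tool from outside, world axes, zero at the start; "ft_torque": the same for the moment, N m; "finger_gap": opening from 0.0 (shut) to 1.0 (fully open).
Only numpy, scipy, OpenCV 4.12 (cv2) and the standard library are available. Lean on these libraries where they do the work, as an engineer would, in place of code of your own. Each camera call takes 0.05 s, during which the arm holds its last target. There are 200 camera calls.

## Task

Put all the battery packs on charge: any lying on the bench and those in the gravity magazine, which are taken out at the bottom one at a time with its hand slide. First switch the charging dock off (selector to 0); then lay the packs flat in the dock's bays, one to a bay, filling the row without a gap from the bay nearest the robot; and only when all are in, turn the selector up one click from 0 for each pack in the dock. Leave the slide fully back, and do not disturb the beaker, the potted plant or the screwdriver.

Things in the scene. Friction and masses are not known exactly. Their poses are not given: they have to be found in the camera images.
- pack0_c (a point): The battery pack that starts lying flat on the bench, if there is one: black plastic brick 100 x 46 x 28 mm with two narrow grey bands on its sides, about 0.28 kg, good either way round and either way up. The point is its centre (half-way up); x runs along its length, y across its width, z through its thickness.
- pack1_c (a point): A battery pack that starts in the magazine (two or three lie there in a flat stack, pack 3 on top or absent): black plastic brick 100 x 46 x 28 mm with two narrow grey bands on its sides, about 0.28 kg, good either way round and either way up. The point is its centre (half-way up); x runs along its length, y across its width, z through its thickness.
- pack2_c (a point): As pack1.
- pack3_c (a point): As pack1.
- magazine: Gravity magazine, fixed: base plate 76 x 384 x 14 mm and a tower of four corner angles (62 x 112 mm, 134 mm high, clear cap on top, sides open) that holds packs flat in a stack on the base plate (14 mm above the bench), length along y. Origin: on the bench under the tower's centre. A pack leaves only at the bottom, towards -y, one at a time.
- exit (a point): Where a pack's centre lies once the slide has pushed it fully out, clear of the tower: 108 mm towards the magazine's -y from the tower's centre, 28 mm above the bench (pack bottom at 14 mm); axes as the magazine's, pack length along y. This lane has side rails 6 mm high, just wider than the pack, and a 6 mm end lip.
- slide (a joint): The magazine's hand slide, m: 0 fully back (as it starts), 0.115 fully forward. Forward, it drives the bottom pack out into the lane and carries the rest of the stack on its flat top; only when it is fully back (within 2 mm) does the stack drop and the next pack come to the bottom. No spring: it stays where it is left. Takes 5 to 20 N.
- slide_grip (a point): Grip point of the slide's handle, a black upright round post 22 mm in diameter beside the tower on its +x side; on the post's axis, 75 mm above the bench, 20 mm below its top and 45 mm above its foot. Axes as the magazine's: it moves towards -y as the joint value grows.
- dock: Charging dock, fixed: grey slab 304 (x) by 230 mm (y), four bays in a row along x on its +y half, a 46 mm high control housing with the selector on its -y half. Origin: on the bench under its centre; -x is the end towards the robot. A bay is 52 x 106 mm, length along y, floor 12 mm above the bench, ribs 10 mm high around it; neighbouring packs lie 26 mm apart.
- bay1 (a point): Where the centre of a pack lies when it is in bay 1 (the bay nearest the robot): 14 mm above the bay's floor, 26 mm above the bench; axes as the dock's, pack length along y.
- bay2 (a point): Where the centre of a pack lies when it is in bay 2: 14 mm above the bay's floor, 26 mm above the bench; axes as the dock's, pack length along y.
- bay3 (a point): Where the centre of a pack lies when it is in bay 3: 14 mm above the bay's floor, 26 mm above the bench; axes as the dock's, pack length along y.
- bay4 (a point): Where the centre of a pack lies when it is in bay 4 (the bay farthest from the robot): 14 mm above the bay's floor, 26 mm above the bench; axes as the dock's, pack length along y.
- selector (a joint): The dock's step switch, rad: five clicks 30 degrees apart. 0 (marked with a ring, end stop) is off; 0.524, 1.047, 1.571, 2.094 (marked with 1 to 4 raised pips, end stop) switch on one to four bays. It grows clockwise seen from above, snaps into the nearest click when let go, needs about 0.2 N m, and starts in one of the clicks 1 to 4.
- selector_grip (a point): On the selector's vertical axis, 72 mm above the bench, 12 mm below the top of its handle: a black bar 14 mm wide, 28 mm high, reaching 25 mm behind and 35 mm ahead of the axis, on a disc 56 mm wide. x points along the bar to its long, white-marked pointer end and turns with it; at 0 it points 150 degrees anticlockwise from the dock's +x.
- beaker_c (a point): Glass beaker, 72 mm wide, 95 mm tall, a bystander; the point is its centre.
- plant_c (a point): Plant in a white pot 112 mm wide and 92 mm high, leaves to 230 mm, a bystander; the point is the pot's centre.
- screwdriver_grip (a point): Screwdriver, 190 mm long, 26 mm thick, lying on the bench beyond the dock, a bystander; the point is in its handle.
Things that resemble listed ones, but are neither listed nor needed, are in the scene too. What is shaped like the part that bears pack3_c but orange is not meant. What is shaped like the part that bears pack1_c but white is not meant.

How it is judged:
By the outcome, as a careful person would: the job done as asked, in the order asked, and still so for the second after the job is handed in, with the robot touching nothing.
Of pack0, pack3 only 1 to 2 are there at a start; the rules pass over those that are not, and their reading is None.
At some moment in a run one of pack0 may be knocked a few centimetres aside while the robot is not near it.
Once in a run the grip may slacken for a moment while it holds something.
It also fails if it takes over 210 s, if anything falls off the work surface, if the arm or the gripper's body presses on something with over 40 N, if the wrist force passes 120 N, or if a joint passes its speed limit or range.

## Working session

There is one attempt and no reset: what is moved stays moved. The work goes in short steps, Python scripts to look and compute and a tool call to move; the robot and the scene stay as the last step left them, time stands still between calls to the robot, and variables do not carry over. Pictures are saved under pics/ and viewed, about 12 in all and at most 16, crops included, and the job is handed in when it is done.

Besides the shell and the picture viewer there is one more tool, called after ">>>" by a JSON object that holds its "api" and its "payload". drive_tool: Moves the arm, as the interface text tells. Its arguments: {"type":"object","properties":{"increments":{"type":"array","items":{"type":"array","items":{"type":"number"}}},"force":{"type":"number"}},"required":["increments"]}

```bash
ls; mkdir -p pics; cat > h.py <<'E'
import numpy as np, cv2
from station import manip
from scipy.spatial.transform import Rotation as R
def snap(cam,fn=None):
    im=manip.snapshot(cam)
    if fn: cv2.imwrite('pics/'+fn,im[:,:,::-1])
    return im
def ray(cam,uv):
    m=manip.camera_model(cam);K=np.array(m['mtx']);T=np.array(m['cam_to_world'])
    p=cv2.undistortPoints(np.array(uv,float).reshape(-1,1,2),K,np.array([m['k1'],0,0,0,0.])).reshape(-1,2)
    d=np.c_[p,np.ones(len(p))]@T[:3,:3].T
    return T[:3,3],d
def onz(cam,uv,z):
    o,d=ray(cam,uv); return o+d*((z-o[2])/d[:,2])[:,None]
def proj(cam,P):
    m=manip.camera_model(cam);K=np.array(m['mtx']);T=np.linalg.inv(np.array(m['cam_to_world']))
    P=np.array(P,float).reshape(-1,3)
    r,_=cv2.Rodrigues(T[:3,:3]);return cv2.projectPoints(P,r,T[:3,3],K,np.array([m['k1'],0,0,0,0.]))[0].reshape(-1,2)
E
python3 - <<'E'
from h import *
np.set_printoptions(precision=3,suppress=True)
a=snap('scene','s0.png');b=snap('top','t0.png')
for n,i in (('scene',a),('top',b)):
    m=manip.camera_model(n);print(m['mtx'],m['k1'],np.array(m['cam_to_world']))
print(manip.sense(),manip.pinch_z)
E
```

```text
pics
[[454.148   0.    254.886]
 [  0.    454.148 194.081]
 [  0.      0.      1.   ]] -0.044311432688446416 [[ 0.322  0.629 -0.707  1.347]
 [ 0.947 -0.203  0.25  -0.272]
 [ 0.013 -0.75  -0.661  0.893]
 [ 0.     0.     0.     1.   ]]
[[365.414   0.    249.23 ]
 [  0.    365.414 189.423]
 [  0.      0.      1.   ]] -0.09523221408431842 [[-0.021 -0.982  0.189  0.295]
 [-1.     0.021 -0.001  0.019]
 [-0.003 -0.189 -0.982  1.31 ]
 [ 0.     0.     0.     1.   ]]
{'t': 0.1, 'q': array([ 1.168,  0.528,  1.434, -0.   ,  1.181, -0.179]), 'qd': array([ 0.001, -0.001, -0.004, -0.002,  0.002,  0.001]), 'tau': array([  0.   , -44.33 , -17.859,  -0.   ,   0.004,   0.   ]), 'tcp_pos': array([0.139, 0.609, 0.23 ]), 'tool_rot': array([ 0.112,  0.994, -0.001, -0.   ]), 'force': array([-0.226,  0.498, -1.051]), 'ft_torque': array([-0.011, -0.029,  0.022]), 'finger_gap': 1.0028053407103192} 0.0187
```

View pics/s0.png

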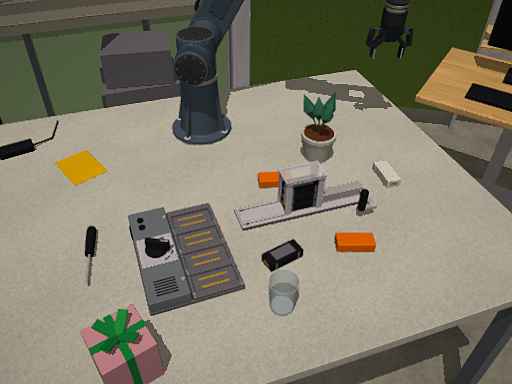

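View pics/t0.png

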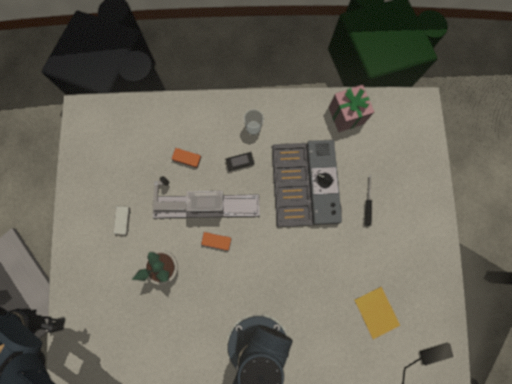

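Candidates for a pack (top image): black brick (239,161); orange decoys (186,158) and (216,242); white decoy (122,221); magazine stack (205,203). I choose the black brick and the magazine stack. The dock is at (306,183), the selector at (324,180) and the slide post at (163,182). Next is a close crop to check.

```bash
python3 - <<'E'
import cv2,numpy as np
s=cv2.imread('pics/s0.png');t=cv2.imread('pics/t0.png')
t=cv2.convertScaleAbs(t,alpha=1.5)
a=cv2.resize(t[130:240,145:345],None,fx=4,fy=4,interpolation=cv2.INTER_CUBIC)
cv2.imwrite('pics/ct.png',a)
b=cv2.resize(s[150:310,125:385],None,fx=3,fy=3,interpolation=cv2.INTER_CUBIC)
cv2.imwrite('pics/cs.png',b)
E
```

```text
(no output)
```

View pics/ct.png

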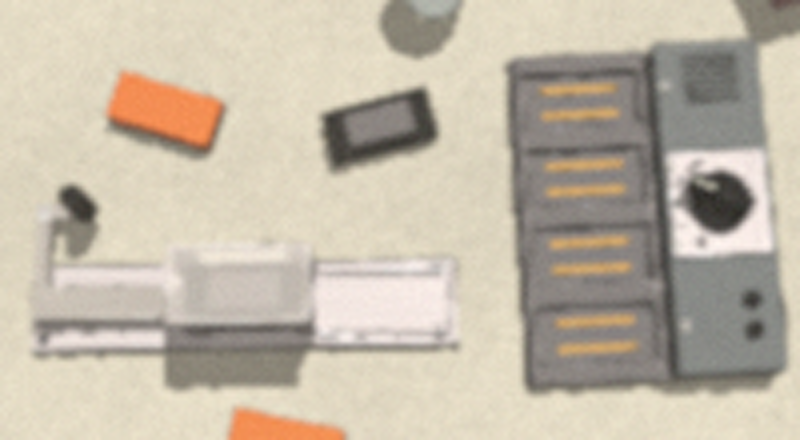

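View pics/cs.png

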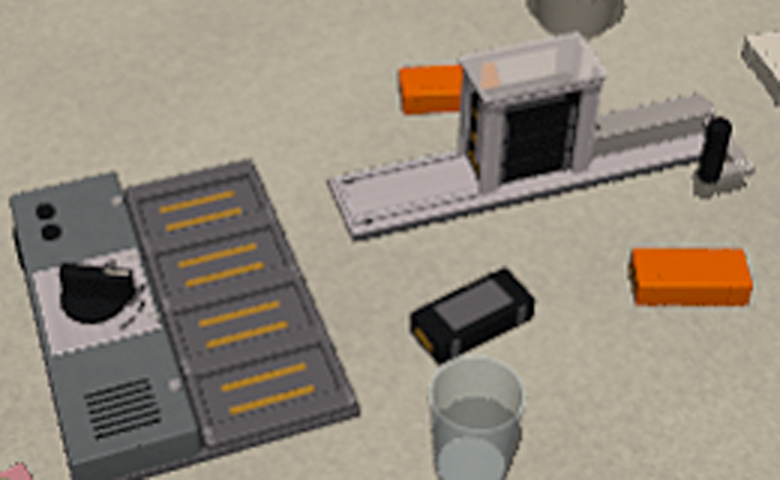

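The black brick at (239,161) is pack0: black, grey bands, grey label on top. The magazine holds a black stack. The selector pointer points up-left in the top view, so it is at click 3 or 4.

```bash
cat >> h.py <<'E'
def tri(p,q):
    o1,d1=ray('scene',[p]);o2,d2=ray('top',[q]);d1=d1[0];d2=d2[0]
    s=np.linalg.lstsq(np.c_[d1,-d2],o2-o1,rcond=None)[0]
    a=o1+s[0]*d1;b=o2+s[1]*d2
    return (a+b)/2,np.linalg.norm(a-b)
def blobs(im,f,roi,mn=4):
    x0,y0,x1,y1=roi;h=cv2.cvtColor(im,cv2.COLOR_RGB2HSV)[y0:y1,x0:x1].astype(int)
    m=f(h[...,0],h[...,1],h[...,2]).astype(np.uint8)
    n,l,st,c=cv2.connectedComponentsWithStats(m)
    return [(st[i,4],c[i]+[x0,y0],np.argwhere(l==i)[:,::-1]+[x0,y0]) for i in range(1,n) if st[i,4]>=mn]
E
python3 - <<'E'
from h import *
np.set_printoptions(precision=4,suppress=True)
s=cv2.imread('pics/s0.png')[:,:,::-1].copy();t=cv2.imread('pics/t0.png')[:,:,::-1].copy()
org=lambda h,s,v:(h>8)&(h<28)&(s>110)&(v>90)
orgt=lambda h,s,v:(h>8)&(h<28)&(s>90)&(v>80)
print('bars')
for cam,im,roi,f in(('scene',s,(165,205,240,300),org),('top',t,(270,145,312,226),orgt)):
    for a,c,p in blobs(im,f,roi): print(cam,a,c,onz(cam,[c],.0125)[0])
dk=lambda h,s,v:(v<70)
for cam,im,roi,f in(('scene',s,(255,235,310,275),lambda h,s,v:v<75),('top',t,(220,148,260,176),lambda h,s,v:v<75),('scene',s,(350,185,375,215),lambda h,s,v:v<60),('top',t,(152,172,175,192),lambda h,s,v:v<60),('scene',s,(140,230,175,262),lambda h,s,v:v<50),('top',t,(312,168,340,194),lambda h,s,v:v<45)):
    for a,c,p in blobs(im,f,roi,15):
        r=cv2.minAreaRect(p.astype(np.float32)); print(cam,roi,a,c,p.min(0),p.max(0),'rect',r,onz(cam,[c],.028)[0])
        print('   ',onz(cam,cv2.boxPoints(r),.028)[:,:2].tolist())
E
```

```text
bars
scene 50 [190.  216.9] [ 0.4406 -0.1413  0.0125]
scene 50 [192.3  222.64] [ 0.4646 -0.1403  0.0125]
scene 57 [196.8772 234.7719] [ 0.5129 -0.1389  0.0125]
scene 61 [199.2131 241.0164] [ 0.5367 -0.1383  0.0125]
scene 60 [204.3 254.1] [ 0.5847 -0.1367  0.0125]
scene 65 [206.8923 260.9538] [ 0.6088 -0.136   0.0125]
scene 70 [212.6714 275.1714] [ 0.6568 -0.1338  0.0125]
scene 74 [215.4189 282.7027] [ 0.681  -0.1334  0.0125]
top 38 [289.2105 151.9211] [ 0.6825 -0.1325  0.0125]
top 37 [289.6216 158.2432] [ 0.6582 -0.133   0.0125]
top 36 [290.6389 170.7778] [ 0.6107 -0.1347  0.0125]
top 37 [290.7568 177.3243] [ 0.5862 -0.134   0.0125]
top 38 [291.8684 190.2368] [ 0.5382 -0.136   0.0125]
top 36 [292.3889 196.6944] [ 0.5145 -0.1369  0.0125]
top 37 [293.2432 209.9459] [ 0.4663 -0.1379  0.0125]
top 36 [294.  216.5] [ 0.4427 -0.1396  0.0125]
scene (255, 235, 310, 275) 532 [282.0226 256.0959] [262 240] [302 271] rect ((282.10003662109375, 254.7000274658203), (19.230182647705078, 40.69643783569336), 63.43495178222656) [0.6648 0.0436 0.028 ]
    [[0.6445276969152953, -0.008638632229629462], [0
[... 1235 characters left out ...]
7]]
scene (140, 230, 175, 262) 374 [155.7914 247.2914] [145 238] [169 257] rect ((157.0, 247.5), (19.0, 24.0), 90.0) [ 0.5381 -0.2506  0.028 ]
    [[0.497392435827529, -0.2718056921808853], [0.5165261255867826, -0.2126364002400447], [0.5803262968465143, -0.22478951153135554], [0.5619668996845141, -0.28155674603415615]]
top (312, 168, 340, 194) 109 [324.7339 180.3945] [318 174] [331 186] rect ((324.6000061035156, 180.20001220703125), (11.62755298614502, 11.62755298614502), 63.43495178222656) [ 0.5688 -0.2545  0.028 ]
    [[0.5796952433462841, -0.22628693749056217], [0.5981903263843411, -0.26527609281695064], [0.5593694862666727, -0.2817370154221951], [0.5411192664767486, -0.2428829230469391]]
```

```bash
python3 - <<'E'
from h import *
np.set_printoptions(precision=4,suppress=True)
s=cv2.imread('pics/s0.png')[:,:,::-1].copy();t=cv2.imread('pics/t0.png')[:,:,::-1].copy()
print('post',tri((362.58,199.69),(164.08,180.69)))
print('sel',tri((155.8,247.3),(324.7,180.4)),tri((157,247.5),(324.6,180.2)))
g=lambda h,s,v:(v>75)&(v<135)&(s<60)
ls=[b for b in blobs(s,g,(262,238,304,274),30)];lt=[b for b in blobs(t,lambda h,s,v:(v>70)&(v<110)&(s<60),(229,152,251,170),15)]
for b in ls+lt: print('label',b[0],b[1],cv2.minAreaRect(b[2].astype(np.float32)))
print(onz('scene',[(282.7,251)],.028),onz('top',[(240,161)],.028))
c=lambda x,y:(x/4+145,y/4+130); d=lambda x,y:(x/3+125,y/3+150)
print('plate top corners z14', onz('top',[c(35,352),c(458,346),c(458,258)],.017))
print('plate scene', onz('scene',[d(330,180),d(355,238),d(733,182)],.017))
print('tower cap top view', onz('top',[c(165,243),c(312,243),c(167,323),c(313,325)],.134))
print('tower cap scene', onz('scene',[d(460,62),d(577,33),d(605,75),d(482,105)],.134))
# selector pointer white
for cam,im,roi in(('scene',s,(146,232,172,256)),('top',t,(316,172,330,186))):
    x0,y0,x1,y1=roi; print(cam);print(cv2.cvtColor(im,cv2.COLOR_RGB2GRAY)[y0:y1,x0:x1])
E
```

```text
post (array([0.5723, 0.316 , 0.0628]), np.float64(0.0012008062058037985))
sel (array([ 0.563 , -0.25  ,  0.0541]), np.float64(0.0025288177130140506)) (array([ 0.564 , -0.2485,  0.0539]), np.float64(5.438269691569786e-05))
label 200 [282.415 251.275] ((282.5, 251.00001525878906), (9.391485214233398, 22.360679626464844), 63.43495178222656)
label 156 [239.4038 159.2821] ((240.55882263183594, 158.73532104492188), (9.943960189819336, 21.585670471191406), 75.96376037597656)
label 16 [243.6875 167.75  ] ((243.58827209472656, 167.85296630859375), (0.9701424241065979, 13.339459419250488), 75.96376037597656)
[[0.6495 0.0514 0.028 ]] [[0.6473 0.0494 0.028 ]]
plate top corners z14 [[ 0.447   0.3619  0.017 ]
 [ 0.4449 -0.0163  0.017 ]
 [ 0.5243 -0.0184  0.017 ]]
plate scene [[ 0.457  -0.0161  0.017 ]
 [ 0.536  -0.0167  0.017 ]
 [ 0.5767  0.3434  0.017 ]]
tower cap top view [[0.5212 0.2253 0.134 ]
 [0.5186 0.1043 0.134 ]
 [0.4549 0.2229 0.134 ]
 [0.4509 0.104  0.134 ]]
tower cap scene [[0.4647 0.1051 0.134 ]
 [0.4576 0.2235 0.134 ]
 [0.5215 0.2214 0.134 ]
 [0.5263 0.1018 0.134 ]]
scene
[[102 102 1
[... 2736 characters left out ...]
7  91  90  87  70  59  48  41  38  41  50  64  91]
 [105  82  74  91  96  90  83  72  52  40  39  42  45  57]
 [ 93  59  45  64  76  90  99  92  67  41  41  40  40  41]
 [ 80  51  34  39  44  63  76  69  56  42  42  41  39  39]
 [ 78  54  36  32  33  30  39  40  38  40  45  43  41  41]
 [ 77  58  39  29  34  32  32  28  39  37  44  44  43  41]
 [ 77  58  44  33  32  35  35  33  35  33  37  37  39  38]
 [ 87  66  45  32  36  38  38  33  36  35  35  34  37  36]
 [107  75  48  39  38  35  39  37  30  34  33  35  32  34]
 [133 104  67  47  39  40  39  36  37  34  35  36  33  29]
 [152 133  95  61  44  40  40  41  39  38  38  35  32  39]
 [155 151 129  97  61  45  43  42  41  40  40  37  40  57]]
```

```bash
python3 - <<'E'
from h import *
np.set_printoptions(precision=4,suppress=True)
print(onz('scene',[(160,240),(167,240.5),(145,238.5),(143,238),(163.5,240.5)],.084))
print(onz('top',[(319.5,175.3),(323,177.3),(321.5,176)],.084), tri((163.5,240.5),(321.3,176)))
s=cv2.imread('pics/s0.png');t=cv2.convertScaleAbs(cv2.imread('pics/t0.png'),alpha=1.5)
a=cv2.resize(s[222:272,125:195],None,fx=8,fy=8,interpolation=cv2.INTER_CUBIC)
b=cv2.resize(s[158:225,265:335],(400,383),interpolation=cv2.INTER_CUBIC)
o=np.zeros((400,800,3),np.uint8)
a=cv2.resize(a,(400,286)); o[:286,:400]=a;o[:383,400:]=b
cv2.imwrite('pics/c2.png',o)
# predicted scene rows for stack top if 2 or 3 packs, at tower near face (+x)
for n in(2,3):
  z=.014+.028*n; print(n,((proj('scene',[[.489+.023,.1635-.05,z],[.489+.023,.1635+.05,z]])-[265,158])*400/70+[400,0]))
E
```

```text
[[ 0.5702 -0.2384  0.084 ]
 [ 0.577  -0.2226  0.084 ]
 [ 0.5541 -0.2721  0.084 ]
 [ 0.551  -0.2765  0.084 ]
 [ 0.5744 -0.2307  0.084 ]]
[[ 0.5752 -0.2254  0.084 ]
 [ 0.5679 -0.2371  0.084 ]
 [ 0.5726 -0.2322  0.084 ]] (array([ 0.573 , -0.2312,  0.0827]), np.float64(0.0011992700803605781))
2 [[521.9644 233.8146]
 [713.6385 191.2753]]
3 [[525.5076 189.2991]
 [719.9569 147.056 ]]
```

View pics/c2.png

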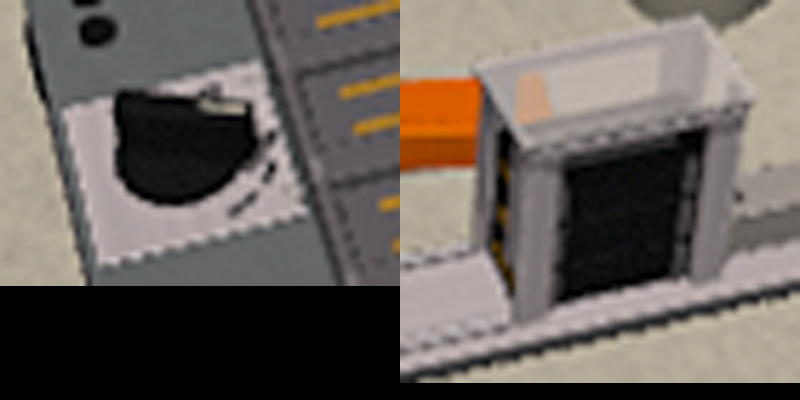

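The stack shows three black packs: its black face reaches the level predicted for three, and three orange contacts are visible at the end. With pack0 that makes 4 packs. The selector is at click 3 (pointer about 62°).

```bash
cat >> h.py <<'E'
def yaw0(st=None):
    st=st or manip.sense(); return np.degrees(R.from_quat(st['tool_rot']).as_matrix()[[1,0],0]) 
def plan(wps,start=None):
    "wps: (x,y,z,yaw deg) -> tool shift cm and turn about z; start=(x,y,z,yaw)"
    st=manip.sense(); M=R.from_quat(st['tool_rot']).as_matrix()
    y=np.degrees(np.arctan2(M[1,0],M[0,0])); p=np.array(st['tcp_pos'])
    print('now',np.round(p,4),'yaw',round(y,2),'tilt',np.round(M[:,2],3),'gap',round(st['finger_gap'],3),'t',st['t'],'q6',round(st['q'][5],2),'F',np.round(st['force'],1))
    if start is not None: p=np.array(start[:3]);y=start[3]
    c,s=np.cos(np.radians(y)),np.sin(np.radians(y))
    for w in wps:
        d=np.array(w[:3])-p; a=(y-w[3]+180)%360-180
        print(w,'->',np.round([100*(d[0]*c+d[1]*s),100*(d[0]*s-d[1]*c),-100*d[2]],2),'turn',round(np.radians(a),3))
E
python3 -c "
from h import *
plan([(.45,.40,.30,167.1),(.5635,-.251,.20,61.75),(.5635,-.251,.062,61.75)])
print(onz('top',[(160,268)],.05),onz('top',[(253,128)],.05))"
```

```text
now [0.139  0.6087 0.2304] yaw 167.12 tilt [-0.001 -0.002 -1.   ] gap 1.003 t 0.1 q6 -0.18 F [-0.2  0.5 -1.1]
(0.45, 0.4, 0.3, 167.1) -> [-34.97 -13.41  -6.96] turn 0.0
(0.5635, -0.251, 0.2, 61.75) -> [-60.54 -74.35   3.04] turn 1.839
(0.5635, -0.251, 0.062, 61.75) -> [-60.54 -74.35  16.84] turn 1.839
[[0.2712889  0.32793697 0.05      ]] [[ 7.64592823e-01 -3.20354820e-04  5.00000000e-02]]
```

>>> {"api": "drive_tool", "payload": {"increments": [[0,-9,-3.4,-3,0,0,0.1],[0,-18,-7,-6,0,0,0.2],[0,-27,-10.4,-7,0,0,0.3],[0,-35,-13.4,-7,0,0,0.4],[0,-35,-13.4,-7,0,0,0.5],[0,-35,-13.4,-7,0,0,0.6],[0,-35,-13.4,-7,0,0,0.7],[0,-35,-13.4,-7,0,0,0.8],[0,-60.5,-74.4,3,0,0,1.839],[0,-60.5,-74.4,3,0,0,1.839],[0,-60.5,-74.4,3,0,0,1.839],[0,-60.5,-74.4,3,0,0,1.839],[0,-60.5,-74.4,3,0,0,1.839],[0,-60.5,-74.4,3,0,0,1.839],[0,-60.5,-74.4,3,0,0,1.839],[0,-60.5,-74.4,3,0,0,1.839],[0,-60.5,-74.4,3,0,0,1.839],[0,-60.5,-74.4,3,0,0,1.839],[0,-60.5,-74.4,3,0,0,1.839],[0,-60.5,-74.4,3,0,0,1.839]], "force": 40}}

```text
t: 2.1
tcp_pos: [0.5514, -0.1859, 0.2109]
tool_rot: [0.858, 0.513, -0.0, -0.0]
force: [0.9, -0.4, -0.5]
finger_gap: 1.002
```

```bash
python3 -c "
from h import *
plan([(.5635,-.251,.20,61.75),(.5635,-.251,.062,61.75)])"
```

```text
now [ 0.5514 -0.1859  0.2109] yaw 61.73 tilt [-0.001  0.001 -1.   ] gap 1.002 t 2.1 q6 -0.02 F [ 0.9 -0.4 -0.5]
(0.5635, -0.251, 0.2, 61.75) -> [-5.16  4.15  1.09] turn -0.0
(0.5635, -0.251, 0.062, 61.75) -> [-5.16  4.15 14.89] turn -0.0
```

>>> {"api": "drive_tool", "payload": {"increments": [[0,0,0,0,0,0,0],[0,0,0,0,0,0,0],[0,0,0,0,0,0,0]]}}

```text
t: 2.4
tcp_pos: [0.551, -0.1828, 0.2112]
tool_rot: [0.858, 0.513, -0.0, -0.001]
force: [-0.3, 0.2, -0.4]
finger_gap: 0.997
```

```bash
python3 -c "
from h import *
plan([(.5635,-.251,.20,61.75),(.5635,-.251,.062,61.75)])"
```

```text
now [ 0.551  -0.1828  0.2112] yaw 61.78 tilt [-0.001  0.001 -1.   ] gap 0.997 t 2.4 q6 -0.02 F [-0.3  0.2 -0.4]
(0.5635, -0.251, 0.2, 61.75) -> [-5.42  4.33  1.12] turn 0.0
(0.5635, -0.251, 0.062, 61.75) -> [-5.42  4.33 14.92] turn 0.0
```

>>> {"api": "drive_tool", "payload": {"increments": [[0,-3,2.2,3,0,0,0],[0,-5.42,4.33,6,0,0,0],[0,-5.42,4.33,9,0,0,0],[0,-5.42,4.33,12,0,0,0],[0,-5.42,4.33,14.9,0,0,0],[0,-5.42,4.33,14.9,0,0,0],[255,-5.42,4.33,14.9,0,0,0],[255,-5.42,4.33,14.9,0,0,0],[255,-5.42,4.33,14.9,0,0,0],[255,-5.42,4.33,14.9,0,0,0],[255,-5.42,4.33,14.9,0,0,0],[255,-5.42,4.33,14.9,0,0,0],[255,-5.42,4.33,14.9,0,0,0],[255,-5.42,4.33,14.9,0,0,0]]}}

```text
t: 3.8
tcp_pos: [0.5655, -0.2533, 0.064]
tool_rot: [0.858, 0.513, 0.001, 0.002]
force: [2.0, -1.2, 6.3]
finger_gap: 0.153
```

```bash
python3 -c "
from h import *
plan([(.5635,-.251,.062,151.75)]);print(manip.sense()['ft_torque'])"
```

```text
now [ 0.5655 -0.2533  0.064 ] yaw 61.72 tilt [ 0.003 -0.002 -1.   ] gap 0.153 t 3.8 q6 -0.11 F [ 2.  -1.2  6.3]
(0.5635, -0.251, 0.062, 151.75) -> [ 0.1  -0.28  0.2 ] turn -1.571
[-0.00623016 -0.16164617 -0.09743972]
```

>>> {"api": "drive_tool", "payload": {"increments": [[255,0,0.28,-0.2,0,0,0],[255,0,0.28,-0.2,0,0,-0.13],[255,0,0.28,-0.2,0,0,-0.26],[255,0,0.28,-0.2,0,0,-0.39],[255,0,0.28,-0.2,0,0,-0.52],[255,0,0.28,-0.2,0,0,-0.65],[255,0,0.28,-0.2,0,0,-0.78],[255,0,0.28,-0.2,0,0,-0.91],[255,0,0.28,-0.2,0,0,-1.04],[255,0,0.28,-0.2,0,0,-1.17],[255,0,0.28,-0.2,0,0,-1.3],[255,0,0.28,-0.2,0,0,-1.43],[255,0,0.28,-0.2,0,0,-1.57],[255,0,0.28,-0.2,0,0,-1.59],[255,0,0.28,-0.2,0,0,-1.59]]}}

```text
t: 5.3
tcp_pos: [0.5693, -0.2523, 0.0641]
tool_rot: [0.237, 0.971, 0.002, 0.002]
force: [7.8, 4.0, -3.1]
finger_gap: 0.152
```

```bash
python3 -c "
from h import *
plan([]);print(manip.sense()['ft_torque'])"
```

```text
now [ 0.5693 -0.2523  0.0641] yaw 152.56 tilt [ 0.006  0.002 -1.   ] gap 0.152 t 5.3 q6 -1.7 F [ 7.8  4.  -3.1]
[ 0.53475413 -1.18985429 -0.74377621]
```

>>> {"api": "drive_tool", "payload": {"increments": [[75,0,0,0,0,0,0],[75,0,0,0,0,0,0],[75,0,0,0,0,0,0],[75,0,0,-4,0,0,0],[75,0,0,-8,0,0,0.1],[75,0,0,-12,0,0,0.25],[75,0,0,-16,0,0,0.4],[75,6,5,-18,0,0,0.55],[75,10,9,-18,0,0,0.7],[75,14,13,-18,0,0,0.85],[75,14,13,-18,0,0,0.85],[75,14,13,-18,0,0,0.85]]}}

```text
t: 6.5
tcp_pos: [0.4975, -0.0691, 0.2447]
tool_rot: [0.613, 0.79, -0.0, -0.002]
force: [0.5, -0.4, -0.5]
finger_gap: 0.706
```

```bash
python3 - <<'E'
from h import *
np.set_printoptions(precision=4,suppress=True)
s=snap('scene','s1.png');t=snap('top','t1.png')
for cam,im,roi,f,z in(('scene',s,(255,230,315,280),lambda h,s,v:(v>75)&(v<135)&(s<60),.028),('top',t,(215,140,265,180),lambda h,s,v:(v<75),.02)):
    for a,c,p in blobs(im,f,roi,60):
        r=cv2.minAreaRect(p.astype(np.float32));P=onz(cam,cv2.boxPoints(r),z)[:,:2];e=[P[1]-P[0],P[2]-P[1]]
        e=max(e,key=np.linalg.norm);print(cam,a,c,onz(cam,[c,r[0]],z),'yaw',np.degrees(np.arctan2(e[1],e[0]))%180,np.linalg.norm(e))
plan([(.648,.050,.12,103),(.648,.05,.012,103)])
o=np.zeros((400,800,3),np.uint8)
o[:,:400]=cv2.resize(s[222:272,125:175],(400,400))[:,:,::-1];o[:,400:]=cv2.resize(s[190:290,250:350],(400,400))[:,:,::-1]
cv2.imwrite('pics/c3.png',o)
E
```

```text
scene 207 [282.256  251.1884] [[0.6498 0.0501 0.028 ]
 [0.6495 0.0503 0.028 ]] yaw 104.6919601727624 0.06414985455751447
top 160 [239.7063 163.1312] [[0.6415 0.0508 0.02  ]
 [0.6472 0.0519 0.02  ]] yaw 104.02206341910129 0.09444195839506006
now [ 0.501  -0.0734  0.245 ] yaw 104.27 tilt [ 0.    -0.001 -1.   ] gap 0.709 t 6.6 q6 -0.61 F [ 1.1  0.4 -0.3]
(0.648, 0.05, 0.12, 103) -> [ 8.34 17.28 12.5 ] turn 0.022
(0.648, 0.05, 0.012, 103) -> [ 8.34 17.28 23.3 ] turn 0.022
```

View pics/c3.png

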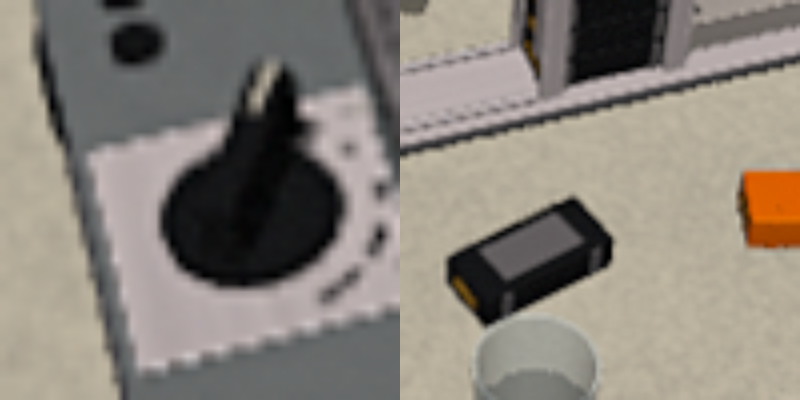

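>>> {"api": "drive_tool", "payload": {"increments": [[75,2,4,3,0,0,0],[75,4,8,6,0,0,0],[75,6,12.5,9,0,0,0],[75,8.4,17.4,12,0,0,0],[75,8.4,17.4,15,0,0,0],[75,8.4,17.4,18,0,0,0],[75,8.4,17.4,21,0,0,0],[75,8.4,17.4,22.9,0,0,0],[75,8.4,17.4,22.9,0,0,0],[255,8.4,17.4,22.9,0,0,0],[255,8.4,17.4,22.9,0,0,0],[255,8.4,17.4,22.9,0,0,0],[255,8.4,17.4,22.9,0,0,0],[255,8.4,17.4,22.9,0,0,0],[255,8.4,17.4,18.9,0,0,0],[255,8.4,17.4,14.9,0,0,0],[255,8.4,17.4,12.9,0,0,0],[255,8.4,17.4,12.9,0,0,0]], "force": 70}}

```text
t: 8.4
tcp_pos: [0.6523, 0.05, 0.1197]
tool_rot: [0.614, 0.789, 0.002, 0.004]
force: [0.7, -1.1, -2.7]
finger_gap: 0.514
```

```bash
python3 - <<'E'
from h import *
np.set_printoptions(precision=4,suppress=True)
s=snap('scene','s2.png')
plan([(.4545,-.1395,.12,91.75),(.4545,-.1395,.028,91.75)])
o=cv2.resize(s[150:310,185:385],None,fx=4,fy=4)[:,:,::-1]
cv2.imwrite('pics/c4.png',o[:600])
E
```

```text
now [0.6505 0.0501 0.1173] yaw 104.16 tilt [ 0.004 -0.    -1.   ] gap 0.519 t 8.45 q6 -0.34 F [ 0.1 -1.  -3. ]
(0.4545, -0.1395, 0.12, 91.75) -> [-13.58 -23.64  -0.27] turn 0.217
(0.4545, -0.1395, 0.028, 91.75) -> [-13.58 -23.64   8.93] turn 0.217
```

View pics/c4.png

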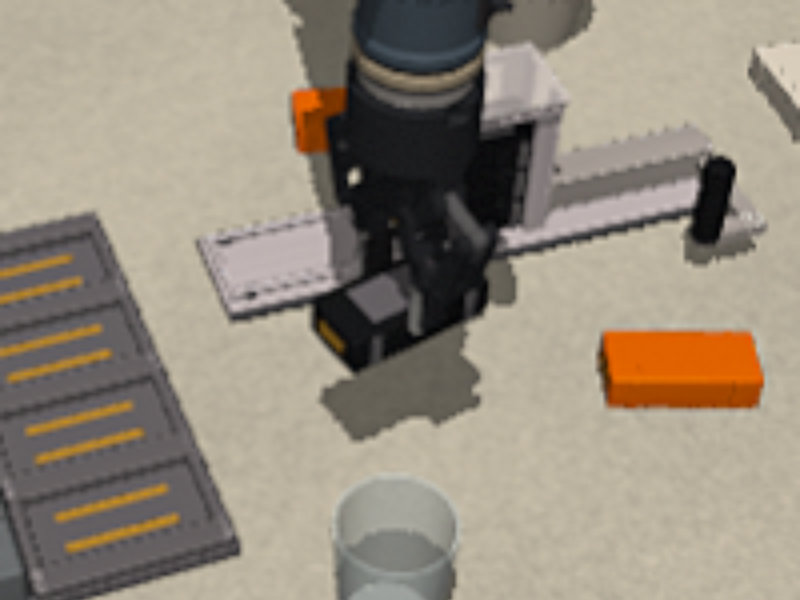

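```bash
python3 - <<'E'
from h import *
np.set_printoptions(precision=4,suppress=True)
t=np.array([.6505,.0501,.115]);x=np.array([np.cos(np.radians(104.16)),np.sin(np.radians(104.16)),0]);y=np.array([x[1],-x[0],0])
# expected pixels of ends of top & bottom of near face, in crop
for dx in(-.05,.05):
  for dz in(-.014,.014): print(dx,dz,(proj('scene',[t+x*dx+y*.0225+[0,0,dz]])[0]-[185,150])*4)
E
```

```text
-0.05 -0.014 [348.8855 381.5176]
-0.05 0.014 [350.778  348.6456]
0.05 -0.014 [484.2639 316.0165]
0.05 0.014 [488.3997 283.2745]
```

```bash
python3 -c "
from h import *
plan([(.455,-.142,.12,91.75),(.455,-.142,.045,91.75),(.455,-.142,.03,91.75)])"
```

```text
now [0.6505 0.0501 0.1173] yaw 104.16 tilt [ 0.004 -0.    -1.   ] gap 0.519 t 8.45 q6 -0.34 F [ 0.1 -1.  -3. ]
(0.455, -0.142, 0.12, 91.75) -> [-13.84 -23.65  -0.27] turn 0.217
(0.455, -0.142, 0.045, 91.75) -> [-13.84 -23.65   7.23] turn 0.217
(0.455, -0.142, 0.03, 91.75) -> [-13.84 -23.65   8.73] turn 0.217
```

>>> {"api": "drive_tool", "payload": {"increments": [[255,-1,-2,0,0,0,0.02],[255,-2.5,-4.5,0,0,0,0.04],[255,-4.5,-7.5,0,0,0,0.07],[255,-6.3,-10.7,0,0,0,0.1],[255,-8.1,-13.9,0,0,0,0.13],[255,-9.9,-17.1,0,0,0,0.16],[255,-11.7,-20,0,0,0,0.19],[255,-13,-22.2,1,0,0,0.21],[255,-13.6,-23.3,2.5,0,0,0.217],[255,-13.84,-23.65,4,0,0,0.217],[255,-13.84,-23.65,5.5,0,0,0.217],[255,-13.84,-23.65,6.8,0,0,0.217],[255,-13.84,-23.65,6.8,0,0,0.217],[255,-13.84,-23.65,6.8,0,0,0.217]]}}

```text
t: 9.85
tcp_pos: [0.4532, -0.1415, 0.0467]
tool_rot: [0.696, 0.718, -0.0, -0.001]
force: [0.5, 0.0, -2.3]
finger_gap: 0.509
```

```bash
python3 -c "
from h import *
plan([(.455,-.142,.03,91.75)])
s=snap('scene','s3.png');o=cv2.resize(s[190:310,125:265],None,fx=5,fy=5)[:,:,::-1];cv2.imwrite('pics/c5.png',o)"
```

```text
now [ 0.4532 -0.1415  0.0467] yaw 91.72 tilt [-0.002  0.001 -1.   ] gap 0.509 t 9.85 q6 -0.57 F [ 0.5  0.  -2.3]
(0.455, -0.142, 0.03, 91.75) -> [-0.06  0.18  1.67] turn -0.0
```

View pics/c5.png

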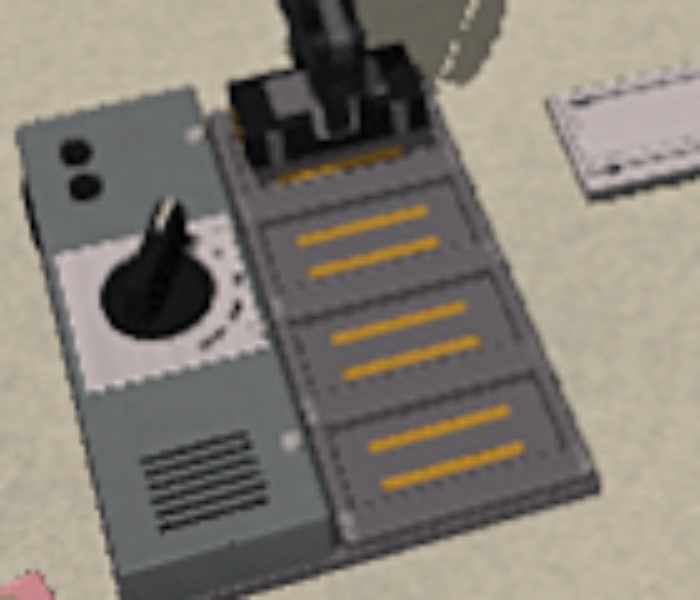

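```bash
python3 - <<'E'
from h import *
np.set_printoptions(precision=1,suppress=True)
a=np.radians(91.72);x=np.array([np.cos(a),np.sin(a),0]);y=np.array([x[1],-x[0],0])
t=np.array([.4532,-.1415,.0447])
for dx in(-.05,.05):
  for dz in(-.014,.014): print(dx,dz,(proj('scene',[t+x*dx+y*.023+[0,0,dz]])[0]-[125,190])*5)
s=cv2.imread('pics/s3.png');g=cv2.cvtColor(s,cv2.COLOR_BGR2GRAY)
print(g[210:232,168:216])
E
```

```text
-0.05 -0.014 [246.4 176.3]
-0.05 0.014 [240.8 138.6]
0.05 -0.014 [427.3 132.1]
0.05 0.014 [424.6  94.6]
[[189 201 154 ... 182 185 181]
 [161 178 143 ... 161 191 180]
 [104 118 103 ... 144 187 185]
 ...
 [108 105  69 ...  97  97 100]
 [109 108  88 ...  97  96  99]
 [105 107  97 ...  97  96  98]]
```

>>> {"api": "drive_tool", "payload": {"increments": [[255,-0.2,0.17,0,0,0,0],[255,-0.2,0.17,0.6,0,0,0],[255,-0.2,0.17,1.1,0,0,0],[255,-0.2,0.17,1.5,0,0,0],[255,-0.2,0.17,1.5,0,0,0],[255,-0.2,0.17,1.5,0,0,0]]}}

```text
t: 10.5
tcp_pos: [0.4562, -0.1427, 0.0337]
tool_rot: [0.696, 0.718, 0.001, 0.0]
force: [1.7, 7.9, 10.6]
finger_gap: 0.512
```

>>> {"api": "drive_tool", "payload": {"increments": [[255,0,0,0.2,0,0,0],[255,0,0,0.4,0,0,0],[255,0,0,0.4,0,0,0],[255,0,0,0.4,0,0,0]]}}

```text
t: 10.9
tcp_pos: [0.456, -0.1426, 0.03]
tool_rot: [0.697, 0.717, 0.001, 0.0]
force: [2.5, 6.5, 12.8]
finger_gap: 0.515
```

>>> {"api": "drive_tool", "payload": {"increments": [[255,0.2,0,0,0,0,0],[255,0.2,0,0.2,0,0,0],[255,0.2,0,0.3,0,0,0],[255,0.2,0,0.3,0,0,0]]}}

```text
t: 11.3
tcp_pos: [0.4566, -0.1435, 0.0275]
tool_rot: [0.696, 0.718, -0.0, 0.002]
force: [-3.3, -4.3, 16.5]
finger_gap: 0.514
```

```bash
python3 -c "
from h import *
plan([])
s=snap('scene','s4.png');t=snap('top','t4.png')
o=np.zeros((400,800,3),np.uint8);o[:,:400]=cv2.resize(s[195:245,165:215],(400,400))[:,:,::-1];o[:,400:]=cv2.resize(t[180:240,265:325],(400,400))[:,:,::-1];cv2.imwrite('pics/c6.png',o)"
```

```text
now [ 0.4566 -0.1435  0.0275] yaw 91.86 tilt [ 0.002 -0.003 -1.   ] gap 0.514 t 11.3 q6 -0.57 F [-3.3 -4.3 16.5]
```

View pics/c6.png

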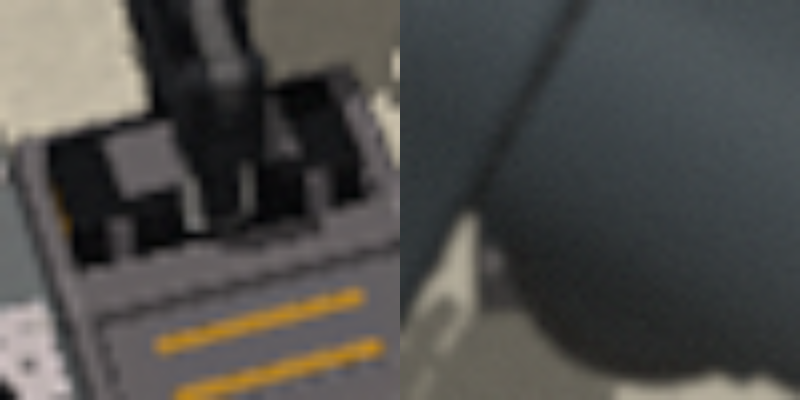

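>>> {"api": "drive_tool", "payload": {"increments": [[80,0,0,0,0,0,0],[80,0,0,0,0,0,0],[80,0,0,0,0,0,0],[80,0,0,-3,0,0,0],[80,0,0,-7,0,0,0],[80,0,0,-12,0,0,0],[50,3,1,-17,0,0,-0.13],[50,7,2,-17,0,0,-0.26],[50,11.5,3.3,-17,0,0,-0.39],[50,16,4.6,-17,0,0,-0.52],[50,20.5,6,-17,0,0,-0.66],[50,25,7.3,-17,0,0,-0.8],[50,29.5,8.6,-17,0,0,-0.94],[50,34,10,-17,0,0,-1.08],[50,38.5,11.3,-17,0,0,-1.22],[50,42,12.3,-17,0,0,-1.36],[50,44.5,13,-17,0,0,-1.48],[50,45.4,13.3,-17,0,0,-1.54],[50,45.4,13.3,-17,0,0,-1.54],[50,45.4,13.3,-17,0,0,-1.54]]}}

```text
t: 13.4
tcp_pos: [0.5743, 0.3155, 0.1947]
tool_rot: [0.001, 1.0, -0.0, -0.001]
force: [-0.1, 0.4, -0.5]
finger_gap: 0.806
```

```bash
python3 - <<'E'
from h import *
np.set_printoptions(precision=4,suppress=True)
plan([(.574,.3155,.12,180),(.574,.3155,.068,180)])
s=snap('scene','s5.png');t=snap('top','t5.png')
for cam,im,roi,f,z in(('scene',s,(165,200,225,240),lambda h,s,v:(v>75)&(v<135)&(s<60),.04),):pass
o=np.zeros((400,800,3),np.uint8);o[:,:400]=cv2.resize(s[195:245,165:215],(400,400))[:,:,::-1];o[:,400:]=cv2.convertScaleAbs(cv2.resize(t[180:240,265:325],(400,400))[:,:,::-1],alpha=1.5);cv2.imwrite('pics/c7.png',o)
E
```

```text
now [0.5743 0.3155 0.1947] yaw 179.91 tilt [-0.002 -0.001 -1.   ] gap 0.806 t 13.4 q6 -1.24 F [-0.1  0.4 -0.5]
(0.574, 0.3155, 0.12, 180) -> [ 0.03 -0.    7.47] turn -0.002
(0.574, 0.3155, 0.068, 180) -> [ 0.03 -0.   12.67] turn -0.002
```

View pics/c7.png

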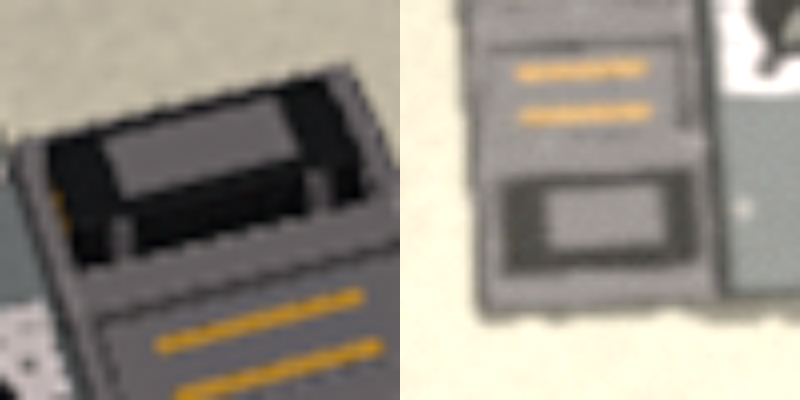

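Pack0 is flat in bay 1. Now I grip the slide post and cycle the slide.

>>> {"api": "drive_tool", "payload": {"increments": [[50,0,0,4,0,0,0],[50,0,0,8,0,0,0],[50,0,0,11,0,0,0],[50,0,0,12.6,0,0,0],[50,0,0,12.6,0,0,0],[255,0,0,12.6,0,0,0],[255,0,0,12.6,0,0,0],[255,0,0,12.6,0,0,0],[255,0,0,12.6,0,0,0],[255,0,0,12.6,0,0,0],[255,0,0,12.6,0,0,0],[255,0,0,12.6,0,0,0],[255,0,0,12.6,0,0,0]]}}

```text
t: 14.8
tcp_pos: [0.5762, 0.3155, 0.0718]
tool_rot: [0.0, 1.0, -0.0, 0.002]
force: [-1.2, -3.3, 5.4]
finger_gap: 0.229
```

```bash
python3 -c "
from h import *
plan([])"
```

```text
now [0.5762 0.3155 0.0718] yaw 180.0 tilt [ 0.003 -0.    -1.   ] gap 0.229 t 14.8 q6 -1.24 F [-1.2 -3.3  5.4]
```

>>> {"api": "drive_tool", "payload": {"increments": [[255,0,-0.7,0,0,0,0],[255,0,-2,0,0,0,0],[255,0.03,-3.5,0,0,0,0],[255,0.05,-5,0,0,0,0],[255,0.08,-6.5,0,0,0,0],[255,0.1,-8,0,0,0,0],[255,0.12,-9.5,0,0,0,0],[255,0.14,-10.7,0,0,0,0],[255,0.14,-11.5,0,0,0,0],[255,0.14,-11.8,0,0,0,0],[255,0.14,-11.8,0,0,0,0],[255,0.14,-11.8,0,0,0,0]]}}

```text
t: 16.0
tcp_pos: [0.576, 0.2004, 0.0718]
tool_rot: [0.001, 1.0, 0.002, 0.003]
force: [0.9, 7.4, 4.6]
finger_gap: 0.228
```

```bash
python3 -c "
from h import *
plan([])"
```

```text
now [0.576  0.2004 0.0718] yaw 179.89 tilt [ 0.007  0.004 -1.   ] gap 0.228 t 16.0 q6 -1.42 F [0.9 7.4 4.6]
```

>>> {"api": "drive_tool", "payload": {"increments": [[255,0,0.7,0,0,0,0],[255,0,2,0,0,0,0],[255,-0.03,3.5,0,0,0,0],[255,-0.05,5,0,0,0,0],[255,-0.08,6.5,0,0,0,0],[255,-0.1,8,0,0,0,0],[255,-0.12,9.5,0,0,0,0],[255,-0.14,10.7,0,0,0,0],[255,-0.14,11.6,0,0,0,0],[255,-0.14,12.1,0,0,0,0],[255,-0.14,12.1,0,0,0,0],[255,-0.14,12.1,0,0,0,0]]}}

```text
t: 17.2
tcp_pos: [0.5762, 0.3155, 0.0718]
tool_rot: [-0.0, 1.0, -0.003, 0.001]
force: [-1.5, -10.7, 9.3]
finger_gap: 0.228
```

>>> {"api": "drive_tool", "payload": {"increments": [[50,0,0,0,0,0,0],[50,0,0,0,0,0,0],[50,0,0,0,0,0,0],[50,0,0,-4,0,0,0],[50,0,0,-8.5,0,0,0],[50,0,0,-12,0,0,0],[50,0,0,-12,0,0,0]]}}

```text
t: 17.9
tcp_pos: [0.5786, 0.3209, 0.1959]
tool_rot: [0.0, 1.0, 0.002, 0.006]
force: [1.7, 1.2, -0.0]
finger_gap: 0.805
```

```bash
python3 - <<'E'
from h import *
np.set_printoptions(precision=4,suppress=True)
s=snap('scene','s6.png');t=snap('top','t6.png')
plan([(.489,.0555,.19,90),(.489,.0555,.03,90)])
o=np.zeros((500,800,3),np.uint8);o[:450,:450]=cv2.resize(s[160:235,230:305],(450,450))[:,:,::-1];o[:350,450:]=cv2.convertScaleAbs(cv2.resize(t[180:230,215:265],(350,350))[:,:,::-1],alpha=1.5);cv2.imwrite('pics/c8.png',o)
for cam,im,roi,f,z in(('scene',s,(235,190,280,230),lambda h,s,v:(v>75)&(v<135)&(s<60),.042),('top',t,(222,190,258,220),lambda h,s,v:(v<75),.03)):
    for a,c,p in blobs(im,f,roi,40):
        r=cv2.minAreaRect(p.astype(np.float32));print(cam,a,c,onz(cam,[c,r[0]],z))
E
```

```text
now [0.5752 0.3194 0.1906] yaw 179.99 tilt [ 0.002  0.001 -1.   ] gap 0.804 t 18.0 q6 -1.23 F [-0.5  0.1 -0.6]
(0.489, 0.0555, 0.19, 90) -> [  8.61 -26.39   0.06] turn 1.571
(0.489, 0.0555, 0.03, 90) -> [  8.61 -26.39  16.06] turn 1.571
scene 156 [263.3333 204.7949] [[0.4865 0.0571 0.042 ]
 [0.4864 0.0574 0.042 ]]
top 175 [236.84 205.92] [[0.4827 0.0632 0.03  ]
 [0.486  0.0609 0.03  ]]
```

View pics/c8.png

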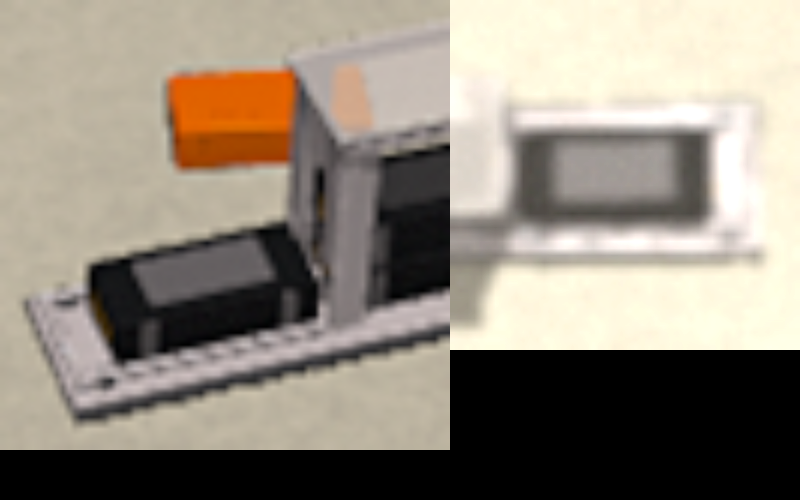

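```bash
python3 - <<'E'
from h import *
np.set_printoptions(precision=4,suppress=True)
print(onz('top',[(224.7,205),(252.4,205),(238.57,204.8)],.042))
s=cv2.imread('pics/s6.png')[:,:,::-1].copy();t=cv2.imread('pics/t6.png')[:,:,::-1].copy()
d=lambda x,y:(x/6+230,y/6+160)
print(onz('scene',[d(88,265),d(115,312),d(315,265),d(285,222)],.042))
c=lambda x,y:((x-450)/7+215,y/7+180)
print('label',onz('scene',[(d(136,265)[0]+0,d(136,265)[1]),d(270,240),d(155,307),d(263,233),d(203,268)],.042),onz('top',[c(616,170)],.042))
E
```

```text
[[0.4851 0.1054 0.042 ]
 [0.483  0.0082 0.042 ]
 [0.4848 0.0567 0.042 ]]
[[0.4682 0.0088 0.042 ]
 [0.5018 0.0109 0.042 ]
 [0.5005 0.1084 0.042 ]
 [0.4684 0.1059 0.042 ]]
label [[0.475  0.0299 0.042 ]
 [0.478  0.0947 0.042 ]
 [0.5043 0.0291 0.042 ]
 [0.4724 0.0933 0.042 ]
 [0.4865 0.0586 0.042 ]] [[0.4866 0.0562 0.042 ]]
```

```bash
python3 - <<'E'
from h import *
np.set_printoptions(precision=4,suppress=True)
plan([(.488,.051,.19,90),(.488,.051,.03,90)])
s=cv2.imread('pics/s5.png')[:,:,::-1].copy();t=cv2.imread('pics/t5.png')[:,:,::-1].copy()
d=lambda x,y:(x/8+165,y/8+195);c=lambda x,y:((x-400)*.15+265,y*.15+180)
print('pack0 label',onz('scene',[d(200,147)],.04),onz('top',[c(606,216)],.04), 'ends',onz('top',[c(503,222),c(697,222)],.04),onz('scene',[d(52,180),d(325,118)],.04))
E
```

```text
now [0.5752 0.3194 0.1906] yaw 179.99 tilt [ 0.002  0.001 -1.   ] gap 0.804 t 18.0 q6 -1.23 F [-0.5  0.1 -0.6]
(0.488, 0.051, 0.19, 90) -> [  8.71 -26.84   0.06] turn 1.571
(0.488, 0.051, 0.03, 90) -> [  8.71 -26.84  16.06] turn 1.571
pack0 label [[ 0.4556 -0.1424  0.04  ]] [[ 0.4538 -0.1435  0.04  ]] ends [[ 0.4519 -0.0892  0.04  ]
 [ 0.4495 -0.1913  0.04  ]] [[ 0.456  -0.193   0.04  ]
 [ 0.4547 -0.0987  0.04  ]]
```

>>> {"api": "drive_tool", "payload": {"increments": [[50,1,-3,0,0,0,0.14],[60,2,-7,0,0,0,0.28],[75,3.5,-11,0,0,0,0.42],[75,5,-15,0,0,0,0.56],[75,6.2,-19,0,0,0,0.7],[75,7.4,-23,0,0,0,0.84],[75,8.3,-25.5,0,0,0,0.98],[75,8.7,-26.8,0,0,0,1.12],[75,8.7,-26.8,0,0,0,1.26],[75,8.7,-26.8,0,0,0,1.4],[75,8.7,-26.8,0,0,0,1.52],[75,8.7,-26.8,0,0,0,1.571],[75,8.7,-26.8,2,0,0,1.571],[75,8.7,-26.8,4,0,0,1.571]]}}

```text
t: 19.4
tcp_pos: [0.487, 0.0512, 0.148]
tool_rot: [0.707, 0.707, -0.001, -0.001]
force: [0.4, 0.1, -0.2]
finger_gap: 0.707
```

```bash
python3 - <<'E'
from h import *
plan([(.488,.051,.03,90)])
E
```

```text
now [0.487  0.0512 0.148 ] yaw 89.95 tilt [-0.002  0.    -1.   ] gap 0.707 t 19.4 q6 -0.12 F [ 0.4  0.1 -0.2]
(0.488, 0.051, 0.03, 90) -> [-0.02  0.1  11.8 ] turn -0.001
```

>>> {"api": "drive_tool", "payload": {"increments": [[75,0,0.1,4,0,0,0],[75,0,0.1,8,0,0,0],[75,0,0.1,11,0,0,0],[75,0,0.1,12,0,0,0],[75,0,0.1,12,0,0,0],[255,0,0.1,12,0,0,0],[255,0,0.1,12,0,0,0],[255,0,0.1,12,0,0,0],[255,0,0.1,12,0,0,0],[255,0,0.1,12,0,0,0],[255,0,0.1,12,0,0,0]]}}

```text
t: 20.5
tcp_pos: [0.4895, 0.0509, 0.0305]
tool_rot: [0.707, 0.707, 0.001, 0.001]
force: [0.5, -0.6, 7.3]
finger_gap: 0.514
```

```bash
python3 - <<'E'
from h import *
plan([])
E
```

```text
now [0.4895 0.0509 0.0305] yaw 89.94 tilt [ 0.002 -0.    -1.   ] gap 0.514 t 20.5 q6 -0.12 F [ 0.5 -0.6  7.3]
```

>>> {"api": "drive_tool", "payload": {"increments": [[255,0,0,-2,0,0,0],[255,0,0,-5,0,0,0],[255,0,0,-7,0,0,0],[255,0,0,-8,0,0,0],[255,0,0,-8,0,0,0]]}}

```text
t: 21.0
tcp_pos: [0.4895, 0.0508, 0.1106]
tool_rot: [0.707, 0.707, 0.001, 0.001]
force: [0.0, 0.3, -1.8]
finger_gap: 0.518
```

```bash
python3 - <<'E'
from h import *
plan([(.5275,-.144,.11,91.75),(.5275,-.144,.047,91.75)])
E
```

```text
now [0.4895 0.0508 0.1106] yaw 89.95 tilt [ 0.003 -0.    -1.   ] gap 0.518 t 21.0 q6 -0.12 F [ 0.   0.3 -1.8]
(0.5275, -0.144, 0.11, 91.75) -> [-19.48   3.82   0.06] turn -0.031
(0.5275, -0.144, 0.047, 91.75) -> [-19.48   3.82   6.36] turn -0.031
```

>>> {"api": "drive_tool", "payload": {"increments": [[255,-1.5,0.3,0,0,0,-0.01],[255,-4,0.8,0,0,0,-0.02],[255,-7,1.4,0,0,0,-0.03],[255,-10,2,0,0,0,-0.03],[255,-13,2.6,0,0,0,-0.03],[255,-16,3.2,0,0,0,-0.03],[255,-18.3,3.7,1,0,0,-0.03],[255,-19.2,3.85,2.5,0,0,-0.03],[255,-19.5,3.87,4,0,0,-0.03],[255,-19.5,3.87,5.5,0,0,-0.03],[255,-19.5,3.87,6.5,0,0,-0.03],[255,-19.5,3.87,6.5,0,0,-0.03],[255,-19.5,3.87,6.5,0,0,-0.03]]}}

```text
t: 22.3
tcp_pos: [0.5269, -0.1434, 0.0439]
tool_rot: [0.697, 0.718, -0.0, -0.001]
force: [1.1, -0.2, -2.0]
finger_gap: 0.516
```

>>> {"api": "drive_tool", "payload": {"increments": [[255,0,0,0.5,0,0,0],[255,0,0,1,0,0,0],[255,0,0,1.4,0,0,0],[255,0,0,1.7,0,0,0],[255,0,0,1.8,0,0,0],[255,0,0,1.8,0,0,0]]}}

```text
t: 22.9
tcp_pos: [0.5274, -0.1441, 0.0285]
tool_rot: [0.697, 0.717, 0.0, 0.0]
force: [-2.5, 1.7, 11.3]
finger_gap: 0.51
```

```bash
python3 - <<'E'
from h import *
plan([])
E
```

```text
now [ 0.5274 -0.1441  0.0285] yaw 91.66 tilt [ 0.001 -0.    -1.   ] gap 0.51 t 22.9 q6 -0.5 F [-2.5  1.7 11.3]
```

>>> {"api": "drive_tool", "payload": {"increments": [[95,0,0,0,0,0,0],[95,0,0,0,0,0,0],[95,0,0,0,0,0,0],[95,0,0,-3,0,0,0],[95,0,0,-7,0,0,0],[50,0,0,-12,0,0,0],[50,3,0.4,-17,0,0,-0.13],[50,7,0.9,-17,0,0,-0.26],[50,11.5,1.5,-17,0,0,-0.39],[50,16,2.1,-17,0,0,-0.52],[50,20.5,2.7,-17,0,0,-0.66],[50,25,3.3,-17,0,0,-0.8],[50,29.5,3.9,-17,0,0,-0.94],[50,34,4.5,-17,0,0,-1.08],[50,38.5,5.1,-17,0,0,-1.22],[50,42.5,5.7,-17,0,0,-1.36],[50,45,6,-17,0,0,-1.48],[50,45.8,6.1,-17,0,0,-1.542],[50,45.8,6.1,-17,0,0,-1.542],[50,45.8,6.1,-17,0,0,-1.542]]}}

```text
t: 24.9
tcp_pos: [0.5747, 0.3151, 0.196]
tool_rot: [0.0, 1.0, -0.0, -0.001]
force: [-0.5, 0.4, -0.2]
finger_gap: 0.804
```

```bash
python3 - <<'E'
from h import *
plan([(.5755,.3155,.068,180)])
s=snap('scene','s7.png');t=snap('top','t7.png')
o=np.zeros((400,800,3),np.uint8);o[:,:400]=cv2.resize(s[200:250,165:215],(400,400))[:,:,::-1];o[:,400:]=cv2.convertScaleAbs(cv2.resize(t[170:230,265:325],(400,400))[:,:,::-1],alpha=1.5);cv2.imwrite('pics/c9.png',o)
E
```

```text
now [0.5747 0.3151 0.196 ] yaw 179.95 tilt [-0.001 -0.001 -1.   ] gap 0.804 t 24.9 q6 -1.24 F [-0.5  0.4 -0.2]
(0.5755, 0.3155, 0.068, 180) -> [-0.08  0.04 12.8 ] turn -0.001
```

View pics/c9.png

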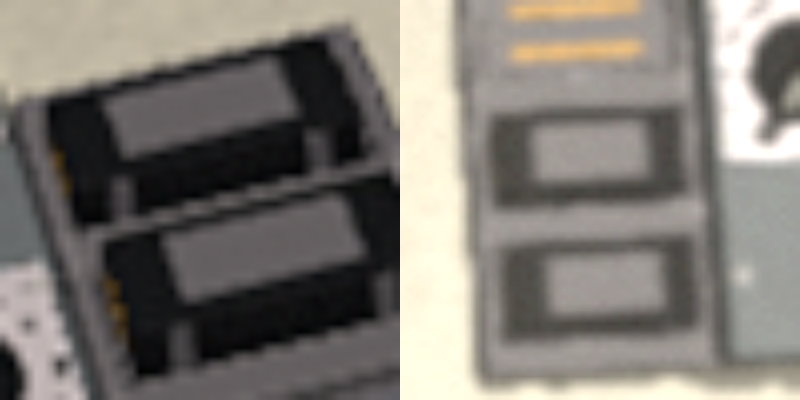

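Packs lie flat in bays 1 and 2. Next is the second slide cycle.

>>> {"api": "drive_tool", "payload": {"increments": [[50,-0.08,0.04,4,0,0,0],[50,-0.08,0.04,8,0,0,0],[50,-0.08,0.04,11,0,0,0],[50,-0.08,0.04,12.6,0,0,0],[50,-0.08,0.04,12.6,0,0,0],[255,-0.08,0.04,12.6,0,0,0],[255,-0.08,0.04,12.6,0,0,0],[255,-0.08,0.04,12.6,0,0,0],[255,-0.08,0.04,12.6,0,0,0],[255,-0.08,0.04,12.6,0,0,0],[255,-0.08,0.04,12.6,0,0,0],[255,-0.08,0.04,12.6,0,0,0],[255,-0.08,0.04,12.6,0,0,0]]}}

```text
t: 26.3
tcp_pos: [0.577, 0.3155, 0.0728]
tool_rot: [-0.001, 1.0, -0.0, 0.002]
force: [-0.1, -2.8, 6.2]
finger_gap: 0.231
```

>>> {"api": "drive_tool", "payload": {"increments": [[255,0,-0.7,0,0,0,0],[255,0,-2,0,0,0,0],[255,0,-3.5,0,0,0,0],[255,0,-5,0,0,0,0],[255,0,-6.5,0,0,0,0],[255,0,-8,0,0,0,0],[255,0,-9.5,0,0,0,0],[255,0,-10.7,0,0,0,0],[255,0,-11.5,0,0,0,0],[255,0,-11.8,0,0,0,0],[255,0,-11.8,0,0,0,0],[255,0,-11.8,0,0,0,0]]}}

```text
t: 27.5
tcp_pos: [0.5768, 0.2003, 0.0728]
tool_rot: [0.0, 1.0, 0.002, 0.002]
force: [-2.0, 7.5, 6.6]
finger_gap: 0.228
```

>>> {"api": "drive_tool", "payload": {"increments": [[255,0,0.7,0,0,0,0],[255,0,2,0,0,0,0],[255,0,3.5,0,0,0,0],[255,0,5,0,0,0,0],[255,0,6.5,0,0,0,0],[255,0,8,0,0,0,0],[255,0,9.5,0,0,0,0],[255,0,10.7,0,0,0,0],[255,0,11.6,0,0,0,0],[255,0,12.1,0,0,0,0],[255,0,12.1,0,0,0,0],[255,0,12.1,0,0,0,0]]}}

```text
t: 28.7
tcp_pos: [0.577, 0.3156, 0.0728]
tool_rot: [-0.001, 1.0, -0.003, 0.001]
force: [-0.3, -10.5, 8.6]
finger_gap: 0.232
```

```bash
python3 - <<'E'
from h import *
plan([])
E
```

```text
now [0.577  0.3156 0.0728] yaw -179.89 tilt [ 0.002 -0.005 -1.   ] gap 0.232 t 28.7 q6 -1.23 F [ -0.3 -10.5   8.6]
```

>>> {"api": "drive_tool", "payload": {"increments": [[50,0,0,0,0,0,0],[50,0,0,0,0,0,0],[50,0,0,0,0,0,0],[50,0,0,-4,0,0,0],[50,0,0,-8.5,0,0,0],[50,0,0,-12,0,0,0],[50,1,-3,-12,0,0,0.14],[60,2,-7,-12,0,0,0.28],[75,3.5,-11,-12,0,0,0.42],[75,5,-15,-12,0,0,0.56],[75,6.2,-19,-12,0,0,0.7],[75,7.4,-23,-12,0,0,0.84],[75,8.3,-25.5,-12,0,0,0.98],[75,8.7,-26.8,-12,0,0,1.12],[75,8.7,-26.8,-12,0,0,1.26],[75,8.7,-26.8,-12,0,0,1.4],[75,8.7,-26.8,-10,0,0,1.52],[75,8.7,-26.8,-8,0,0,1.571],[75,8.7,-26.8,-8,0,0,1.571]]}}

```text
t: 30.6
tcp_pos: [0.4872, 0.0513, 0.1487]
tool_rot: [0.707, 0.707, -0.001, -0.002]
force: [-0.3, 0.3, -0.2]
finger_gap: 0.706
```

```bash
python3 - <<'E'
from h import *
np.set_printoptions(precision=4,suppress=True)
plan([(.489,.051,.03,90)])
s=snap('scene','s8.png')
for a,c,p in blobs(s,lambda h,s,v:(v>75)&(v<135)&(s<60),(235,190,280,230),40): print(a,c,onz('scene',[c],.042))
E
```

```text
now [0.4872 0.0513 0.1487] yaw 90.02 tilt [-0.005  0.001 -1.   ] gap 0.706 t 30.6 q6 -0.12 F [-0.3  0.3 -0.2]
(0.489, 0.051, 0.03, 90) -> [-0.03  0.18 11.87] turn 0.0
206 [267.1845 193.8252] [[0.4467 0.0828 0.042 ]]
112 [260.9464 205.7857] [[0.4883 0.0495 0.042 ]]
```

>>> {"api": "drive_tool", "payload": {"increments": [[75,0,0.18,4,0,0,0],[75,0,0.18,8,0,0,0],[75,0,0.18,11,0,0,0],[75,0,0.18,12,0,0,0],[75,0,0.18,12,0,0,0],[255,0,0.18,12,0,0,0],[255,0,0.18,12,0,0,0],[255,0,0.18,12,0,0,0],[255,0,0.18,12,0,0,0],[255,0,0.18,12,0,0,0],[255,0,0.18,12,0,0,0]]}}

```text
t: 31.75
tcp_pos: [0.4916, 0.0508, 0.0323]
tool_rot: [0.707, 0.707, 0.001, 0.001]
force: [0.1, -0.3, 8.2]
finger_gap: 0.511
```

>>> {"api": "drive_tool", "payload": {"increments": [[255,0,0,-2,0,0,0],[255,0,0,-5,0,0,0],[255,0,0,-7,0,0,0],[255,0,0,-8,0,0,0],[255,0,0,-8,0,0,0]]}}

```text
t: 32.25
tcp_pos: [0.4918, 0.0507, 0.1121]
tool_rot: [0.707, 0.707, 0.001, 0.002]
force: [-0.5, -0.2, -2.9]
finger_gap: 0.509
```

```bash
python3 - <<'E'
from h import *
plan([(.60,-.1415,.11,91.75),(.60,-.1415,.047,91.75)])
E
```

```text
now [0.4918 0.0507 0.1121] yaw 90.01 tilt [ 0.004 -0.001 -1.   ] gap 0.509 t 32.25 q6 -0.12 F [-0.5 -0.2 -2.9]
(0.6, -0.1415, 0.11, 91.75) -> [-19.22  10.82   0.21] turn -0.03
(0.6, -0.1415, 0.047, 91.75) -> [-19.22  10.82   6.51] turn -0.03
```

>>> {"api": "drive_tool", "payload": {"increments": [[255,-1.5,0.8,0,0,0,-0.01],[255,-4,2.2,0,0,0,-0.02],[255,-7,3.9,0,0,0,-0.03],[255,-10,5.6,0,0,0,-0.03],[255,-13,7.3,0,0,0,-0.03],[255,-16,9,0,0,0,-0.03],[255,-18.2,10.3,1,0,0,-0.03],[255,-19,10.7,2.5,0,0,-0.03],[255,-19.2,10.8,4,0,0,-0.03],[255,-19.2,10.8,5.5,0,0,-0.03],[255,-19.2,10.8,6.4,0,0,-0.03],[255,-19.2,10.8,6.4,0,0,-0.03],[255,-19.2,10.8,6.4,0,0,-0.03]]}}

```text
t: 33.55
tcp_pos: [0.5984, -0.1402, 0.0464]
tool_rot: [0.696, 0.718, -0.0, -0.0]
force: [-0.4, -0.0, -2.8]
finger_gap: 0.513
```

```bash
python3 - <<'E'
from h import *
plan([(.60,-.1415,.03,91.75)])
E
```

```text
now [ 0.5984 -0.1402  0.0464] yaw 91.78 tilt [-0.001  0.    -1.   ] gap 0.513 t 33.55 q6 -0.44 F [-0.4 -0.  -2.8]
(0.6, -0.1415, 0.03, 91.75) -> [-0.14  0.16  1.64] turn 0.001
```

>>> {"api": "drive_tool", "payload": {"increments": [[255,-0.15,0.15,0.4,0,0,0],[255,-0.15,0.15,0.9,0,0,0],[255,-0.15,0.15,1.3,0,0,0],[255,-0.15,0.15,1.6,0,0,0],[255,-0.15,0.15,1.8,0,0,0],[255,-0.15,0.15,1.8,0,0,0]]}}

```text
t: 34.15
tcp_pos: [0.6002, -0.1426, 0.0304]
tool_rot: [0.696, 0.718, -0.0, 0.0]
force: [-3.3, 0.7, 9.2]
finger_gap: 0.504
```

```bash
python3 - <<'E'
from h import *
plan([(.5758,.3155,.20,180)])
E
```

```text
now [ 0.6002 -0.1426  0.0304] yaw 91.72 tilt [ 0. -0. -1.] gap 0.504 t 34.15 q6 -0.44 F [-3.3  0.7  9.2]
(0.5758, 0.3155, 0.2, 180) -> [ 45.86  -1.06 -16.96] turn -1.541
```

>>> {"api": "drive_tool", "payload": {"increments": [[95,0,0,0,0,0,0],[95,0,0,0,0,0,0],[95,0,0,0,0,0,0],[95,0,0,-3,0,0,0],[95,0,0,-7,0,0,0],[50,0,0,-12,0,0,0],[50,3,0,-17,0,0,-0.13],[50,7,-0.2,-17,0,0,-0.26],[50,11.5,-0.3,-17,0,0,-0.39],[50,16,-0.4,-17,0,0,-0.52],[50,20.5,-0.5,-17,0,0,-0.66],[50,25,-0.6,-17,0,0,-0.8],[50,29.5,-0.7,-17,0,0,-0.94],[50,34,-0.8,-17,0,0,-1.08],[50,38.5,-0.9,-17,0,0,-1.22],[50,42.5,-1,-17,0,0,-1.36],[50,45,-1.05,-17,0,0,-1.48],[50,45.8,-1.05,-17,0,0,-1.541],[50,45.8,-1.05,-17,0,0,-1.541],[50,45.8,-1.05,-17,0,0,-1.541]]}}

```text
t: 36.15
tcp_pos: [0.5758, 0.3146, 0.1982]
tool_rot: [0.0, 1.0, -0.0, -0.0]
force: [-0.4, -0.7, -0.0]
finger_gap: 0.804
```

```bash
python3 - <<'E'
from h import *
plan([(.5755,.3155,.07,180)])
s=snap('scene','s9.png')
cv2.imwrite('pics/c10.png',cv2.resize(s[150:300,125:385],None,fx=3,fy=3)[:,:,::-1])
E
```

```text
now [0.5758 0.3146 0.1982] yaw 179.95 tilt [-0.001 -0.001 -1.   ] gap 0.804 t 36.15 q6 -1.24 F [-0.4 -0.7 -0. ]
(0.5755, 0.3155, 0.07, 180) -> [ 0.03  0.09 12.82] turn -0.001
```

View pics/c10.png

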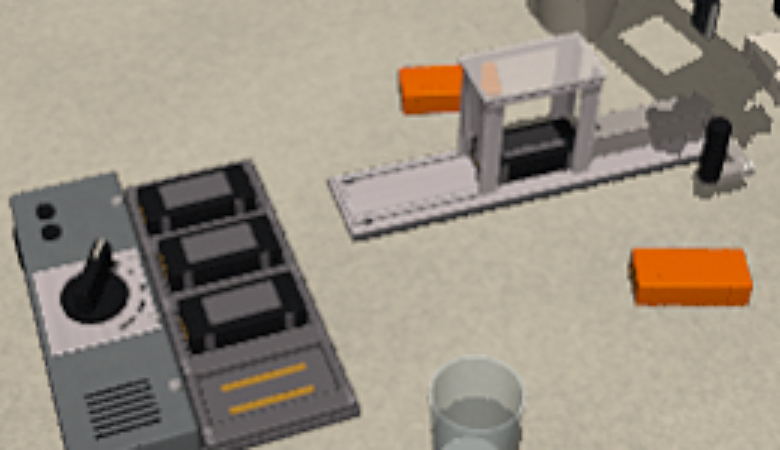

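Three packs are seated, exactly one pack is left in the tower, and the selector is at the ring. Last slide cycle.

>>> {"api": "drive_tool", "payload": {"increments": [[50,0.03,0.09,4,0,0,0],[50,0.03,0.09,8,0,0,0],[50,0.03,0.09,11,0,0,0],[50,0.03,0.09,12.9,0,0,0],[50,0.03,0.09,12.9,0,0,0],[255,0.03,0.09,12.9,0,0,0],[255,0.03,0.09,12.9,0,0,0],[255,0.03,0.09,12.9,0,0,0],[255,0.03,0.09,12.9,0,0,0],[255,0.03,0.09,12.9,0,0,0],[255,0.03,0.09,12.9,0,0,0],[255,0.03,0.09,12.9,0,0,0],[255,0.03,0.09,12.9,0,0,0]]}}

```text
t: 37.5
tcp_pos: [0.5769, 0.3155, 0.0716]
tool_rot: [-0.0, 1.0, -0.0, 0.002]
force: [-0.4, -2.1, 5.7]
finger_gap: 0.227
```

>>> {"api": "drive_tool", "payload": {"increments": [[255,0,-0.7,0,0,0,0],[255,0,-2,0,0,0,0],[255,0,-3.5,0,0,0,0],[255,0,-5,0,0,0,0],[255,0,-6.5,0,0,0,0],[255,0,-8,0,0,0,0],[255,0,-9.5,0,0,0,0],[255,0,-10.7,0,0,0,0],[255,0,-11.5,0,0,0,0],[255,0,-11.8,0,0,0,0],[255,0,-11.8,0,0,0,0],[255,0,-11.8,0,0,0,0]]}}

```text
t: 38.7
tcp_pos: [0.5766, 0.2004, 0.0716]
tool_rot: [0.0, 1.0, 0.002, 0.002]
force: [-2.2, 6.2, 6.3]
finger_gap: 0.228
```

>>> {"api": "drive_tool", "payload": {"increments": [[255,0,0.7,0,0,0,0],[255,0,2,0,0,0,0],[255,0,3.5,0,0,0,0],[255,0,5,0,0,0,0],[255,0,6.5,0,0,0,0],[255,0,8,0,0,0,0],[255,0,9.5,0,0,0,0],[255,0,10.7,0,0,0,0],[255,0,11.6,0,0,0,0],[255,0,12.1,0,0,0,0],[255,0,12.1,0,0,0,0],[255,0,12.1,0,0,0,0]]}}

```text
t: 39.9
tcp_pos: [0.5768, 0.3155, 0.0716]
tool_rot: [-0.001, 1.0, -0.003, 0.001]
force: [-0.1, -11.4, 8.2]
finger_gap: 0.233
```

```bash
python3 - <<'E'
from h import *
plan([])
E
```

```text
now [0.5768 0.3155 0.0716] yaw -179.9 tilt [ 0.002 -0.005 -1.   ] gap 0.233 t 39.9 q6 -1.23 F [ -0.1 -11.4   8.2]
```

>>> {"api": "drive_tool", "payload": {"increments": [[50,0,0,0,0,0,0],[50,0,0,0,0,0,0],[50,0,0,0,0,0,0],[50,0,0,-4,0,0,0],[50,0,0,-8.5,0,0,0],[50,0,0,-12,0,0,0],[50,1,-3,-12,0,0,0.14],[60,2,-7,-12,0,0,0.28],[75,3.5,-11,-12,0,0,0.42],[75,5,-15,-12,0,0,0.56],[75,6.2,-19,-12,0,0,0.7],[75,7.4,-23,-12,0,0,0.84],[75,8.3,-25.5,-12,0,0,0.98],[75,8.7,-26.8,-12,0,0,1.12],[75,8.7,-26.8,-12,0,0,1.26],[75,8.7,-26.8,-12,0,0,1.4],[75,8.7,-26.8,-10,0,0,1.52],[75,8.7,-26.8,-8,0,0,1.571],[75,8.7,-26.8,-8,0,0,1.571]]}}

```text
t: 41.8
tcp_pos: [0.487, 0.0513, 0.1478]
tool_rot: [0.707, 0.707, -0.001, -0.002]
force: [-0.2, -0.1, -0.5]
finger_gap: 0.706
```

```bash
python3 - <<'E'
from h import *
plan([(.489,.051,.03,90)])
E
```

```text
now [0.487  0.0513 0.1478] yaw 90.03 tilt [-0.005  0.001 -1.   ] gap 0.706 t 41.8 q6 -0.12 F [-0.2 -0.1 -0.5]
(0.489, 0.051, 0.03, 90) -> [-0.03  0.2  11.78] turn 0.0
```

>>> {"api": "drive_tool", "payload": {"increments": [[75,0,0.15,4,0,0,0],[75,0,0.15,8,0,0,0],[75,0,0.15,11,0,0,0],[75,0,0.15,11.9,0,0,0],[75,0,0.15,11.9,0,0,0],[255,0,0.15,11.9,0,0,0],[255,0,0.15,11.9,0,0,0],[255,0,0.15,11.9,0,0,0],[255,0,0.15,11.9,0,0,0],[255,0,0.15,11.9,0,0,0],[255,0,0.15,11.9,0,0,0]]}}

```text
t: 42.9
tcp_pos: [0.4911, 0.0508, 0.0323]
tool_rot: [0.707, 0.707, 0.001, 0.001]
force: [-0.9, 0.2, 8.3]
finger_gap: 0.512
```

>>> {"api": "drive_tool", "payload": {"increments": [[255,0,0,-2,0,0,0],[255,0,0,-5,0,0,0],[255,0,0,-7,0,0,0],[255,0,0,-8,0,0,0],[255,0,0,-8,0,0,0]]}}

```text
t: 43.4
tcp_pos: [0.4913, 0.0506, 0.1121]
tool_rot: [0.707, 0.707, 0.001, 0.002]
force: [-0.6, 0.1, -4.0]
finger_gap: 0.512
```

```bash
python3 - <<'E'
from h import *
plan([(.672,-.1395,.11,91.75),(.672,-.1395,.047,91.75)])
E
```

```text
now [0.4913 0.0506 0.1121] yaw 90.01 tilt [ 0.004 -0.    -1.   ] gap 0.512 t 43.4 q6 -0.12 F [-0.6  0.1 -4. ]
(0.672, -0.1395, 0.11, 91.75) -> [-19.02  18.07   0.21] turn -0.03
(0.672, -0.1395, 0.047, 91.75) -> [-19.02  18.07   6.51] turn -0.03
```

>>> {"api": "drive_tool", "payload": {"increments": [[255,-1.3,1.3,0,0,0,-0.01],[255,-3.5,3.3,0,0,0,-0.02],[255,-6,5.7,0,0,0,-0.03],[255,-8.5,8.1,0,0,0,-0.03],[255,-11,10.5,0,0,0,-0.03],[255,-13.5,12.8,0,0,0,-0.03],[255,-16,15.2,0,0,0,-0.03],[255,-18,17.1,1,0,0,-0.03],[255,-18.8,17.8,2.5,0,0,-0.03],[255,-19.02,18.07,4,0,0,-0.03],[255,-19.02,18.07,5.5,0,0,-0.03],[255,-19.02,18.07,6.4,0,0,-0.03],[255,-19.02,18.07,6.4,0,0,-0.03],[255,-19.02,18.07,6.4,0,0,-0.03]]}}

```text
t: 44.8
tcp_pos: [0.6705, -0.1386, 0.0464]
tool_rot: [0.696, 0.718, -0.0, -0.0]
force: [0.4, 0.5, -2.1]
finger_gap: 0.513
```

```bash
python3 - <<'E'
from h import *
plan([(.672,-.1395,.03,91.75)])
E
```

```text
now [ 0.6705 -0.1386  0.0464] yaw 91.77 tilt [-0.001  0.    -1.   ] gap 0.513 t 44.8 q6 -0.4 F [ 0.4  0.5 -2.1]
(0.672, -0.1395, 0.03, 91.75) -> [-0.1   0.15  1.64] turn 0.0
```

>>> {"api": "drive_tool", "payload": {"increments": [[255,-0.1,0.15,0.4,0,0,0],[255,-0.1,0.15,0.9,0,0,0],[255,-0.1,0.15,1.3,0,0,0],[255,-0.1,0.15,1.6,0,0,0],[255,-0.1,0.15,1.8,0,0,0],[255,-0.1,0.15,1.8,0,0,0]]}}

```text
t: 45.4
tcp_pos: [0.6723, -0.1404, 0.0304]
tool_rot: [0.696, 0.718, -0.0, -0.0]
force: [-2.7, 0.4, 6.7]
finger_gap: 0.511
```

```bash
python3 - <<'E'
from h import *
plan([(.5667,-.251,.20,151.75)])
E
```

```text
now [ 0.6723 -0.1404  0.0304] yaw 91.72 tilt [-0.  0. -1.] gap 0.511 t 45.4 q6 -0.4 F [-2.7  0.4  6.7]
(0.5667, -0.251, 0.2, 151.75) -> [-10.74 -10.89 -16.96] turn -1.048
```

>>> {"api": "drive_tool", "payload": {"increments": [[95,0,0,0,0,0,0],[95,0,0,0,0,0,0],[95,0,0,0,0,0,0],[95,0,0,-3,0,0,0],[95,0,0,-7,0,0,0],[80,0,0,-11,0,0,0],[80,-2,-2,-14,0,0,-0.14],[80,-4,-4,-14,0,0,-0.28],[80,-6,-6,-14,0,0,-0.42],[80,-8,-8,-14,0,0,-0.56],[80,-10,-10,-14,0,0,-0.7],[80,-10.7,-10.9,-14,0,0,-0.84],[80,-10.7,-10.9,-14,0,0,-0.98],[80,-10.7,-10.9,-14,0,0,-1.048],[80,-10.7,-10.9,-14,0,0,-1.048],[80,-10.7,-10.9,-14,0,0,-1.048]]}}

```text
t: 47.0
tcp_pos: [0.5668, -0.2507, 0.1685]
tool_rot: [0.245, 0.97, 0.0, 0.0]
force: [-0.0, 0.1, -0.4]
finger_gap: 0.684
```

```bash
python3 - <<'E'
from h import *
plan([(.5667,-.251,.065,151.75)])
s=snap('scene','s10.png')
cv2.imwrite('pics/c11.png',cv2.resize(s[190:310,125:265],None,fx=5,fy=5)[:,:,::-1])
E
```

```text
now [ 0.5668 -0.2507  0.1685] yaw 151.68 tilt [ 0.  0. -1.] gap 0.684 t 47.0 q6 -1.67 F [-0.   0.1 -0.4]
(0.5667, -0.251, 0.065, 151.75) -> [-0.   -0.03 10.35] turn -0.001
```

View pics/c11.png

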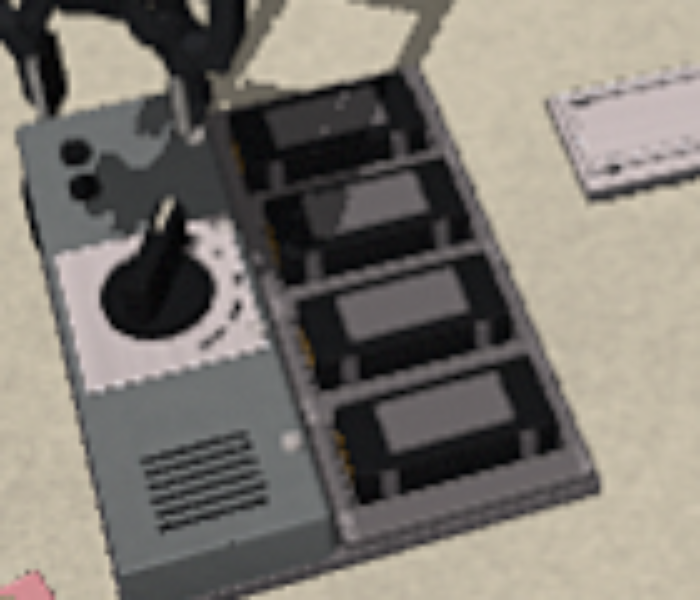

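>>> {"api": "drive_tool", "payload": {"increments": [[80,0,0,4,0,0,0],[80,0,0,8,0,0,0],[80,0,0,10.3,0,0,0],[80,0,0,10.3,0,0,0],[255,0,0,10.3,0,0,0],[255,0,0,10.3,0,0,0],[255,0,0,10.3,0,0,0],[255,0,0,10.3,0,0,0],[255,0,0,10.3,0,0,0],[255,0,0,10.3,0,0,0],[255,0,0,10.3,0,0,0]], "force": 40}}

```text
t: 48.15
tcp_pos: [0.568, -0.2513, 0.0675]
tool_rot: [0.244, 0.97, -0.001, 0.002]
force: [-0.6, -0.2, 6.6]
finger_gap: 0.15
```

>>> {"api": "drive_tool", "payload": {"increments": [[255,0,0,0,0,0,0.12],[255,0,0,0,0,0,0.25],[255,0,0,0,0,0,0.38],[255,0,0,0,0,0,0.51],[255,0,0,0,0,0,0.64],[255,0,0,0,0,0,0.77],[255,0,0,0,0,0,0.9],[255,0,0,0,0,0,1.03],[255,0,0,0,0,0,1.16],[255,0,0,0,0,0,1.29],[255,0,0,0,0,0,1.42],[255,0,0,0,0,0,1.55],[255,0,0,0,0,0,1.68],[255,0,0,0,0,0,1.81],[255,0,0,0,0,0,1.94],[255,0,0,0,0,0,2.05],[255,0,0,0,0,0,2.1],[255,0,0,0,0,0,2.1],[255,0,0,0,0,0,2.1]]}}

```text
t: 50.05
tcp_pos: [0.566, -0.2513, 0.0675]
tool_rot: [0.962, 0.272, -0.001, 0.001]
force: [-5.2, 0.0, 9.5]
finger_gap: 0.152
```

```bash
python3 - <<'E'
from h import *
plan([]);print(manip.sense()['ft_torque'])
E
```

```text
now [ 0.566  -0.2513  0.0675] yaw 31.51 tilt [-0.001 -0.001 -1.   ] gap 0.152 t 50.05 q6 0.43 F [-5.2  0.   9.5]
[-0.10828629  0.71545428  0.06415309]
```

Yaw is 31.5°, as expected for click 4. Release, lift well away and check.

>>> {"api": "drive_tool", "payload": {"increments": [[80,0,0,0,0,0,0],[80,0,0,0,0,0,0],[80,0,0,0,0,0,0],[80,0,0,0,0,0,0],[80,0,0,-4,0,0,0],[80,0,0,-9,0,0,0],[80,0,0,-14,0,0,0],[80,-4,0,-18,0,0,0],[80,-8,3,-20,0,0,0],[80,-8,3,-20,0,0,0],[80,-8,3,-20,0,0,0]]}}

```text
t: 51.15
tcp_pos: [0.5139, -0.3196, 0.2664]
tool_rot: [0.963, 0.27, 0.001, 0.001]
force: [1.4, -0.1, -0.5]
finger_gap: 0.684
```

```bash
python3 - <<'E'
from h import *
plan([])
s=snap('scene','s11.png');t=snap('top','t11.png')
o=np.zeros((600,800,3),np.uint8);o[:480,:390]=cv2.resize(s[150:310,125:255],(390,480))[:,:,::-1];o[:480,395:785]=cv2.resize(s[150:310,255:385],(390,480))[:,:,::-1]
cv2.imwrite('pics/c12.png',o)
E
```

```text
now [ 0.5139 -0.3196  0.2664] yaw 31.27 tilt [ 0.002 -0.001 -1.   ] gap 0.684 t 51.15 q6 0.28 F [ 1.4 -0.1 -0.5]
```

View pics/c12.png

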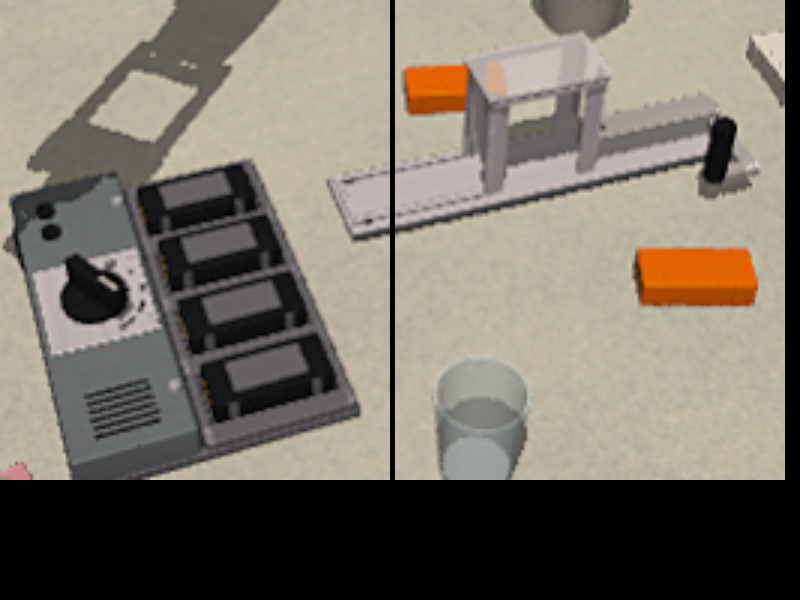

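All four packs are in, the tower is empty, the post is fully back, and the pointer (crop 108,282) points to the last mark. One numeric check of the pointer, post and bystanders, then I hand in.

```bash
python3 - <<'E'
from h import *
np.set_printoptions(precision=4,suppress=True)
a=cv2.imread('pics/s0.png');b=cv2.imread('pics/s11.png')
for n,(x0,y0,x1,y1) in dict(plant=(298,90,340,162),beaker=(265,268,302,318),driver=(82,222,102,288),post=(354,184,374,216)).items():
    d=cv2.absdiff(a,b)[y0:y1,x0:x1].max(2); print(n,(d>40).mean())
s=b[:,:,::-1].copy()
for n,c,p in blobs(s,lambda h,s,v:(v>90)&(s<70),(150,234,165,250),3):
    print(n,c,onz('scene',[c],.084)-[.5635,-.2495,.084])
manip.sign_off()
E
```

```text
plant 0.05324074074074074
beaker 0.016756756756756756
driver 0.0
post 0.003125
67 [158.9552 236.3284] [[-0.0062  0.0108  0.    ]]
15 [160.5333 243.9333] [[ 0.0198  0.0101 -0.    ]]
the job is handed in; nothing more can be done
```

All four battery packs are on charge in the dock, and I handed the job in at about 51 s of the 210 s allowed.

- **Order:** I turned the selector to 0 first. Then I laid the bench pack in bay 1 and the three magazine packs in bays 2, 3 and 4. Only after that did I turn the selector up four clicks.
- **Packs:** the last pictures show all four lying flat in their bays and the magazine tower empty.
- **Selector:** the marker direction measures about 27°, against about 32° expected at click 4. The tool was at 31.5° when it let go, so I take it to be at click 4.
- **Slide:** it travelled the full 115 mm each cycle and is fully back. The post looks unchanged from the first picture.
- **Bystanders:** the beaker and screwdriver are unchanged, with differences of 1.7 % and 0 % of pixels. The plant region differed by 5 %. The arm never went near the plant, so I put this down to the arm and its shadow no longer being there, but I did not check it further.
- **Bay 1:** the bench pack touched the bay's end rib on the way down (about 8 N sideways). It sits about 2 mm off centre but flat.

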